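# UV burst for two dental handpieces

## Robot

A 6-joint arm with a two-finger parallel gripper is mounted at the origin on the work surface. World frame = base frame: x ahead of the robot, y to its left, z up, the work surface at z = 0. Lengths are in m, angles in rad, forces in N, time in s.
With the tool pointing down it reaches from about 0.25 to 0.8 m from the base axis. Payload 3.9 kg.
Tool frame: the origin (TCP) lies on the centre line of the jaws, within the pads' length; the fingertips stand 11 mm ahead of it and the grasp point (between the pads) lies 8 mm behind it; z points along the fingers, y is the direction in which the jaws open and shut (so a half turn about z gives the same grasp; the last joint's range is limited). The gripper opens to 85 mm and grips with 20 to 120 N. Pads are 22 mm wide; open, the fingers measure 114 mm over their backs; the gripper's body (76 mm by 85 mm) begins 54 mm behind the grasp point. The pads swing forward as they close: fully open they stand 13 mm farther back than shut.
Start: joints at [-1.3, 0.26, -0.138, 1.173, 0, 1.571], TCP at [0.14, -0.506, 0.218] pointing down, gripper open.
Joint ranges: [-2.78, 2.78], [-0.83, 1.72], [-1.28, 1.37], [-1.9, 2.12], [-1.57, 1.48], [-3.14, 3.14]. Speed limits (rad/s): [2.57, 2.57, 3.14, 3.14, 3.14, 3.14].

## Interface

Orientations are given as a unit quaternion [x, y, z, w].
In Python, from rig import r gives the robot as it stands.
- The arm moves only by the shell command python3 -m handwheel 'ROWS' [FORCE]. ROWS is JSON, one flat list of numbers, 5 for each row, row after row: the shift along the tool's x, y, z in mm, then the turn about the tool's z in rad, then the finger opening in mm, from 0 to 85.4. A call has 1 to 12 rows; each row shifts and turns the commanded pose from where the row before left it, along the tool's axes as they then stand; what a row does not reach is not made up. A row lasts 1/12 s, in which the tool goes at most 41.7 mm and 7.16 degrees, less where a joint would pass 70% of its speed; a pose out of reach is approached as far as the arm can. A call is refused whole if a number of a shift passes 41.7 or a number of a turn 0.125, either way. A call with a gripper value outside its range is refused whole. The fingers move at their own pace and stop on an object; FORCE is the grip in N (left out, the last holds). Time passes only in rows, so rows that do not move let the fingers close. It gives the time, the measured TCP pose, the force and the opening at its end, in the units of the state.
- r.get_obs(): the state, without advancing time (a new reading comes with each control period).
- r.read_camera(name): name is "scene" or "top" or "wrist"; returns the picture (480x640x3 uint8, red, green, blue); there is no depth.
- r.camera_model(name): a dict with "fx", "fy", "cx", "cy" (pixels), "extrinsics" (4x4, takes a point from camera to world coordinates). Camera axes: x right, y up, looking along -z (the intrinsics and any distortion apply to the point x, -y, -z); pixel columns grow to the right and rows downward; lengths in m; the calibration is good to about 2 mm. The wrist camera is an equidistant fisheye: a pixel r from the principal point sees the ray r / f radians off the axis. A picture is of the moment at which its call begins: read the wrist's pose just before it. camera_model takes no time and is no camera call; for the wrist camera it gives the pose at the moment of the call.
- r.finish_job(): hands the job in, once; it reports no verdict.
Trained networks look in the newest picture that a camera, given by its name, has taken for a name from the list of things; names that differ only in an ending like _2 or _b are one class to them, and where a whole thing is asked for, a point or a joint stands for the part that bears it (a point fixed in the world has none). Each returns a list of dicts, best first, with "conf" (0 to 1); they miss things now and then, are a little off and sometimes report something else, mostly with a low value. They report only what shows in the picture. A call takes as long as a camera call. They do not tell look-alikes from the thing itself.
- r.trace(thing, camera): "region" (480x640 bool, what is visible of it) and "centre" ([column, row] in pixels, amid what is visible of it).
The state is a dict: "time": time; "joint_pos": joint angles; "dq": joint speeds; "joint_efforts": joint torques, N m; "tcp_pos": TCP position; "orientation": TCP orientation; "force": force on the tool from outside, world axes, zero at the start; "ft_torque": the same for the moment, N m; "width": finger opening in m.
Only numpy, scipy, OpenCV 4.12 (cv2) and the standard library are available. Lean on these libraries where they do the work, as an engineer would, in place of code of your own. Each camera call takes 0.05 s, during which the arm holds its last target.

## Task

Give the two steel handpieces a short UV burst: take them from the stand and put each one nose-down into its own tube inside the white pot, then fit the bayonet lid with its two lugs down through the two gaps in the pot's rim and turn it clockwise, against the return spring, to the half-way rib (about 35 degrees from where it went in), well short of the lock catch, which must not click. The lid springs back if let go, so finish while still gripping it and holding it there, flat on the rim; leave everything else on the table as it is.

Things in the scene. Friction and masses are not known exactly. Their poses are not given: they have to be found in the camera images.
- handpiece_a_mid (a point): Steel dental handpiece, 95 mm long, standing nose-down in the stand. Point: its centre, half-way up; z runs up along it. Shaft 14 mm in diameter, its last 14 mm narrowing to a 9 mm blunt nose at the bottom; from 19 to 44 mm above the centre a smooth 17 mm collar, the place to grip. About 85 g. The two are alike; either goes in either tube.
- handpiece_b_mid (a point): Steel dental handpiece, 95 mm long, standing nose-down in the stand. Point: its centre, half-way up; z runs up along it. Shaft 14 mm in diameter, its last 14 mm narrowing to a 9 mm blunt nose at the bottom; from 19 to 44 mm above the centre a smooth 17 mm collar, the place to grip. About 85 g. The two are alike; either goes in either tube.
- stand: Grey block with aluminium end plates, 70 x 194 x 50 mm (x, y, z), fixed. Origin: centre of its underside. Four holes, 16 mm wide, 40 mm deep, in a row along its y axis at y = -67.5, -22.5, 22.5, 67.5 mm. In them, in any order, stand the two handpieces (tops 105 mm above the table), the marker and the spatula (tops 120 mm).
- pot: UV disinfection pot, white, round, 132 mm wide at its grey foot, 126 mm at the rim, fixed upright. Origin: centre of its underside. Rim top 140 mm, inner floor 25 mm above the table. The 5 mm thick rim overhangs inwards, leaving an 88 mm round opening; below it the pot is 104 mm wide. Its +x and -x sides have the lid's entry gaps. Black ribs on the rim, alike on both sides: at each gap, at half way, at lock.
- pot_mouth (a point): Centre of the pot's mouth, level with the top of the rim (140 mm above the table); axes are the pot's.
- pot_gap (a point): Middle of one entry gap of the rim, 47 mm from the pot's axis on its +x side (the other is opposite, at -x). A gap is 22 mm wide and reaches out to 52 mm from the axis. A lug that has come down through it can be turned clockwise (seen from above) only.
- half_rib (a point): The half-way rib on the rim's top, 61 mm from the pot's axis, 35 degrees clockwise from the gap at +x (another is opposite). The double rib at 68 to 74 degrees is lock: there two sprung catch nubs stand in the lugs' way from about 48 degrees on and click in behind them at about 74.
- tube_left (a point): Centre of the mouth of one of two aluminium tubes fixed inside the pot, on its +y side, 22 mm from the pot's axis. Mouth 105 mm above the table, 35 mm below the rim. Upright, 22 mm inner diameter, 80 mm deep, down to the pot's floor. A handpiece standing in it ends 20 mm below the rim.
- tube_right (a point): The same for the other tube, on the pot's -y side.
- lid_grip (a point): Bayonet lid, grip point on its axis, 44 mm above its underside, 10 mm below the top of its grip bar; axes are the lid's. White disc 114 mm wide, its top 20 mm up; on it a flat-sided grey bar 34 mm high, 64 mm long (lid's x), 16 mm thick (lid's y). About 160 g, starts on the table, bar up. Fitted, the disc lies on the rim and this point is 32 mm above the rim.
- lid_lug (a point): Middle of the lug on the lid's +x side, 45 mm from its axis, 41.5 mm below the grip point; its twin is at -x. Lugs: 14 mm wide, 5 mm thick, out to 48.5 mm from the axis, at the foot of an 83 mm wide, 12 mm deep plug under the disc; black pointers above. The lid goes in with its x along the pot's x, either way round, with 4 mm to spare beside a lug.
- switch_ring (a joint): Turn of the sprung switch ring under the pot's rim, rad: 0 at rest, grows clockwise. The lugs meet it when the lid is 0.14 rad clockwise of where it went in and then carry it: lid turn = this + 0.14. Its spring pushes back with 0.07 N m at 0, 0.15 at 0.5. Half-way rib: 0.47; the lock catch resists from about 0.7 and clicks at about 1.15.
- marker: Capped marker pen, white with a blue cap, 110 mm long, 16 mm wide, upright in the stand. Not to be moved. Origin at its lower end.
- spatula: Mixing spatula, wooden handle 14 mm wide, flat steel blade up, 110 mm long, upright in the stand. Not to be moved. Origin at its lower end.
- jaw_model: Clear practice jaw with white teeth, about 65 x 65 x 27 mm, on the table. Not to be moved. Origin under its centre.
- plaster_model: Plaster jaw, the same shape and size, on the table. Not to be moved. Origin under its centre.
- impression_tray: Green plastic impression tray, about 100 x 65 x 15 mm, on the table. Not to be moved. Origin under its bowl's centre.
- paper_cup: White paper cup, 74 mm wide, 88 mm high, on the table. Not to be moved. Origin under its centre.
- phone: Plain phone, 150 x 74 x 9 mm, lying on the table. Not to be moved. Origin under its centre.
Things that resemble listed ones, but are neither listed nor needed, are in the scene too. What is shaped like the part that bears handpiece_a_mid but green or red is not meant.

How it is judged:
On the way, in this order (a step that is already met when the one before it is completed fails the run):
1. both handpieces stand in the pot's tubes, one in each ((((horizontal distance between handpiece_a_mid and tube_left below 0.012 m and height (world z) of handpiece_a_mid below 0.082 m and angle between handpiece_a_mid's own z axis and vertical below 0.25 rad) and (horizontal distance between handpiece_b_mid and tube_right below 0.012 m and height (world z) of handpiece_b_mid below 0.082 m and angle between handpiece_b_mid's own z axis and vertical below 0.25 rad)) or ((horizontal distance between handpiece_a_mid and tube_right below 0.012 m and height (world z) of handpiece_a_mid below 0.082 m and angle between handpiece_a_mid's own z axis and vertical below 0.25 rad) and (horizontal distance between handpiece_b_mid and tube_left below 0.012 m and height (world z) of handpiece_b_mid below 0.082 m and angle between handpiece_b_mid's own z axis and vertical below 0.25 rad)))), for 0.2 s.
2. the lid lies flat on the rim, its lugs through the gaps, over the loaded tubes ((((horizontal distance between handpiece_a_mid and tube_left below 0.012 m and height (world z) of handpiece_a_mid below 0.082 m and angle between handpiece_a_mid's own z axis and vertical below 0.25 rad) and (horizontal distance between handpiece_b_mid and tube_right below 0.012 m and height (world z) of handpiece_b_mid below 0.082 m and angle between handpiece_b_mid's own z axis and vertical below 0.25 rad)) or ((horizontal distance between handpiece_a_mid and tube_right below 0.012 m and height (world z) of handpiece_a_mid below 0.082 m and angle between handpiece_a_mid's own z axis and vertical below 0.25 rad) and (horizontal distance between handpiece_b_mid and tube_left below 0.012 m and height (world z) of handpiece_b_mid below 0.082 m and angle between handpiece_b_mid's own z axis and vertical below 0.25 rad))) and horizontal distance between lid_grip and pot_mouth below 0.006 m and height (world z) of lid_grip between 0.169 and 0.176 m and angle between lid_grip's own z axis and vertical below 0.07 rad), for 0.1 s.
3. the lid is turned to the half-way rib (horizontal distance between lid_grip and pot_mouth below 0.006 m and height (world z) of lid_grip between 0.169 and 0.176 m and angle between lid_grip's own z axis and vertical below 0.07 rad and value of joint switch_ring between 0.28 and 0.66 rad), for 0.2 s.
At the end, for the whole second after the job is handed in: A handpiece stands nose-down in each tube (12 mm, 0.25 rad). Lid flat on the rim (6 mm, 0.07 rad, grip point 169 to 176 mm high), turned to the half-way rib within about 11 degrees (switch ring 0.28 to 0.66 rad), steady, fingers gripping it with over 1 N; catch not clicked, bystanders in place (all of step 3 and (((horizontal distance between handpiece_a_mid and tube_left below 0.012 m and height (world z) of handpiece_a_mid below 0.082 m and angle between handpiece_a_mid's own z axis and vertical below 0.25 rad) and (horizontal distance between handpiece_b_mid and tube_right below 0.012 m and height (world z) of handpiece_b_mid below 0.082 m and angle between handpiece_b_mid's own z axis and vertical below 0.25 rad)) or ((horizontal distance between handpiece_a_mid and tube_right below 0.012 m and height (world z) of handpiece_a_mid below 0.082 m and angle between handpiece_a_mid's own z axis and vertical below 0.25 rad) and (horizontal distance between handpiece_b_mid and tube_left below 0.012 m and height (world z) of handpiece_b_mid below 0.082 m and angle between handpiece_b_mid's own z axis and vertical below 0.25 rad))) and velocity of joint switch_ring between -0.05 and 0.05 rad/s and contact force between the fingers and lid above 1 N); the arm keeps its last pose, push and grip.
It fails at once if the lid was turned on into the lock catch (switch ring beyond 1.05 rad) (value of joint switch_ring above 1.05 rad).
It fails at once if a bystander was moved by more than 30 mm or tipped over (distance of any of marker, spatula, jaw_model, plaster_model, impression_tray, paper_cup, phone from where it was at the start of the episode above 0.03 m or angle between any of marker, spatula, jaw_model, plaster_model, impression_tray, paper_cup, phone's own z axis and vertical above 0.5 rad).
It also fails if it takes over 70 s, if anything falls off the work surface, if the arm or the gripper's body presses on something with over 40 N, if the wrist force passes 120 N, or if a joint passes its speed limit or range.

## Working session

There is one attempt and no reset: what is moved stays moved. The work goes in short steps, Python scripts to look and compute and a shell command to move; the robot and the scene stay as the last step left them, time stands still between calls to the robot, and variables do not carry over. Pictures are saved under pics/ and viewed, and the job is handed in when it is done.

```bash
ls; mkdir -p pics
python3 - <<'E'
from rig import r
import cv2
o=r.get_obs(); print({k:(v if not hasattr(v,'tolist') else [round(x,4) for x in v.tolist()]) for k,v in o.items()})
for n in ['scene','top','wrist']:
    im=r.read_camera(n); cv2.imwrite(f'pics/{n}0.png',im[:,:,::-1]); m=r.camera_model(n); print(n,m)
E
```

```text
pics
{'time': 0.0, 'joint_pos': [-1.3, 0.2607, -0.1394, 1.1727, 0.0, 1.5708], 'dq': [-0.0002, 0.0016, 0.0007, -0.0007, -0.001, -0.0006], 'joint_efforts': [0.0005, -40.5671, 25.3925, 0.0187, -0.0001, 0.0], 'tcp_pos': [0.1403, -0.5052, 0.2175], 'orientation': [0.9908, 0.135, -0.0001, -0.001], 'force': [0.3738, -0.4487, 0.4062], 'ft_torque': [-0.0383, -0.0091, -0.0182], 'width': 0.08551136930516134}
scene {'fx': 493.9779860557711, 'fy': 493.9779860557711, 'cx': 322.2851504645988, 'cy': 243.0313032668774, 'extrinsics': array([[ 0.24971059, -0.59838145,  0.76130432,  1.24483788],
       [ 0.96830701,  0.15846165, -0.19305815, -0.22681667],
       [-0.00511512,  0.78538497,  0.6189865 ,  0.67804682],
       [ 0.        ,  0.        ,  0.        ,  1.        ]])}
top {'fx': 474.2195367559893, 'fy': 474.2195367559893, 'cx': 316.9807867840742, 'cy': 242.37207674848148, 'extrinsics': array([[-0.00459013,  0.99524398, -0.0973054 ,  0.5069414 ],
       [-0.99896753, -0.00896172, -0.04453716, -0.07589856],
       [-0.04519736,  0.09700051,  0.99425756,  0.93055143],
       [ 0.        ,  0.        ,  0.        ,  1.        ]])}
wrist {'fx': 371.64829954431775, 'fy': 371.64829954431775, 'cx': 323.4854839813875, 'cy': 239.04981966377937, 'extrinsics': array([[ 0.26742871,  0.92845321,  0.25779161,  0.20589992],
       [-0.96357658,  0.25807803,  0.07011348, -0.48872552],
       [-0.00143327, -0.26715232,  0.96365325,  0.37241456],
       [ 0.        ,  0.        ,  0.        ,  1.        ]])}
```

View pics/top0.png

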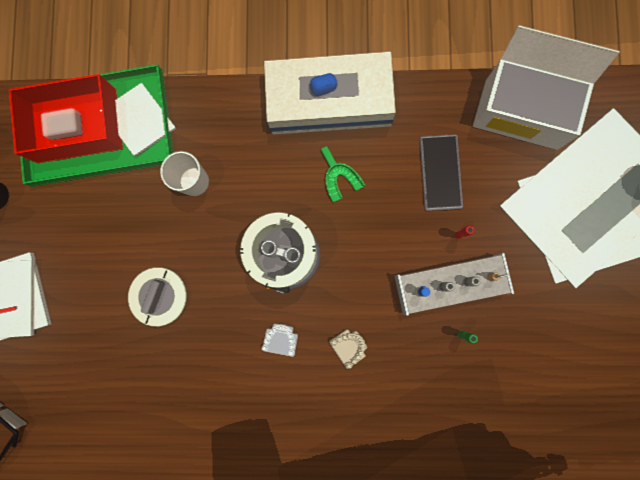

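View pics/scene0.png

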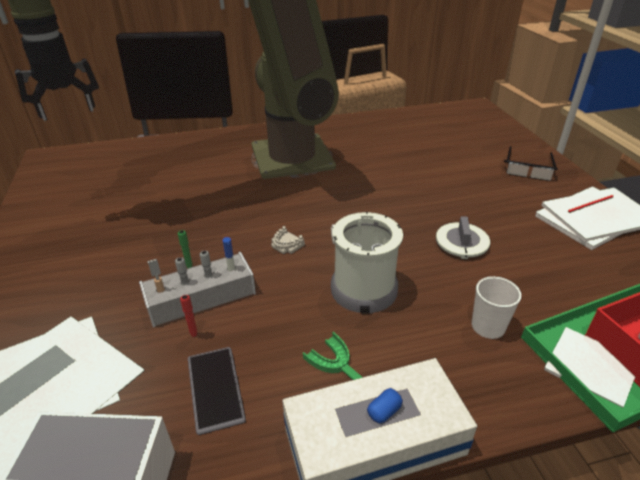

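View pics/wrist0.png

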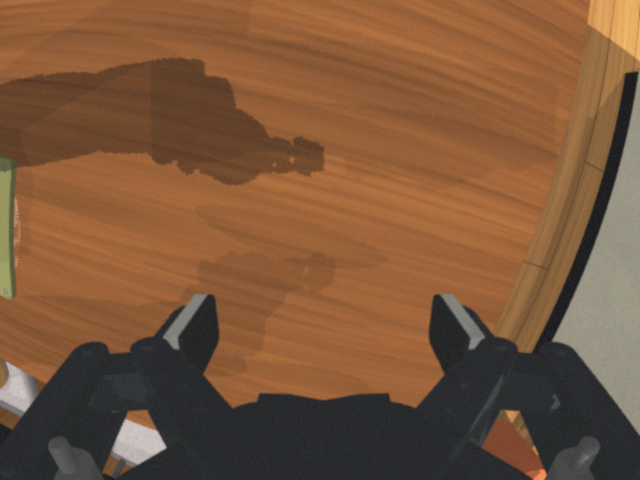

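```bash
cat > h.py <<'E'
from rig import r
import numpy as np, cv2
def ray(m,u,v,fish=False):
    x=(u-m['cx'])/m['fx']; y=(v-m['cy'])/m['fy']
    if fish:
        t=np.hypot(x,y); s=np.sin(t)/max(t,1e-9); d=np.array([x*s,-y*s,-np.cos(t)])
    else: d=np.array([x,-y,-1.])
    T=np.array(m['extrinsics']); return T[:3,3],T[:3,:3]@d
def atz(m,u,v,z,fish=False):
    o,d=ray(m,u,v,fish); return o+d*(z-o[2])/d[2]
def proj(m,p,fish=False):
    T=np.array(m['extrinsics']); c=T[:3,:3].T@(np.array(p)-T[:3,3]); x,y,z=c[0],-c[1],-c[2]
    if fish:
        rr=np.hypot(x,y); t=np.arctan2(rr,z); x,y,z=x/max(rr,1e-9)*t,y/max(rr,1e-9)*t,1
    return np.array([m['cx']+m['fx']*x/z,m['cy']+m['fy']*y/z])
def meet(a,b):
    (o1,d1),(o2,d2)=a,b; A=np.c_[d1,-d2]; s=np.linalg.lstsq(A,o2-o1,rcond=None)[0]
    p,q=o1+d1*s[0],o2+d2*s[1]; return (p+q)/2,np.linalg.norm(p-q)
def crop(im,x0,y0,x1,y1,k,name):
    cv2.imwrite(name,cv2.resize(im[y0:y1,x0:x1,::-1],None,fx=k,fy=k,interpolation=cv2.INTER_CUBIC))
E
python3 - <<'E'
from h import *
t=r.read_camera('top'); s=r.read_camera('scene')
T=r.camera_model('top');S=r.camera_model('scene')
a=cv2.resize(t[210:320,225:325,::-1],(400,440),interpolation=2);b=cv2.resize(t[245:350,110:210,::-1],(400,440),interpolation=2)
cv2.imwrite('pics/c1.png',np.hstack([a,b])); crop(t,380,220,530,350,5,'pics/c2.png'); crop(s,130,220,270,330,5,'pics/c3.png')
for th in ['handpiece_a_mid','stand','marker','spatula','lid_grip','lid_lug','pot','tube_left','pot_mouth','pot_gap','half_rib']:
    for c,M in(('top',T),('scene',S)):
        try:
            for d in r.trace(th,c)[:4]:
                print(th,c,round(d['conf'],2),np.round(d['centre'],1),int(d['region'].sum()))
        except Exception as e: print(th,c,e)
E
```

```text
handpiece_a_mid top 0.67 [470.3 335.2] 184
handpiece_a_mid top 0.56 [470.  280.1] 169
handpiece_a_mid top 0.49 [466.3 228.5] 128
handpiece_a_mid scene 0.86 [187.4 311.4] 335
handpiece_a_mid scene 0.85 [184.1 247.2] 313
handpiece_a_mid scene 0.54 [182.2 268.8] 207
stand top 0.77 [453.7 288.5] 3835
stand scene 0.61 [196.9 292.2] 4200
marker top 0.66 [418.8 290.6] 121
marker scene 0.84 [229.9 255.6] 262
spatula scene 0.48 [156.  274.2] 274
spatula scene 0.2 [228.5 255.7] 251
lid_grip top 0.96 [157.8 294.2] 2643
lid_grip top 0.49 [333.1 175.8] 869
lid_grip scene 0.76 [462.5 240.8] 1564
lid_lug top 0.94 [156.  299.9] 2636
lid_lug top 0.45 [282.2 251.7] 4774
lid_lug scene 0.62 [463.7 237.8] 1466
pot top 0.65 [280.4 248.8] 4964
pot scene 0.95 [365.1 262.6] 6044
tube_left top 0.79 [281.7 252.2] 4876
tube_left top 0.2 [420.4 290.3] 132
tube_left top 0.2 [346.1 345.6] 850
tube_left scene 0.94 [364.4 264.2] 5983
pot_mouth top 0.87 [282.3 249.9] 4790
pot_mouth scene 0.68 [365.9 261.5] 6025
pot_gap top 0.94 [278.2 253.6] 4922
pot_gap scene 0.73 [374.1 225.8] 104
pot_gap scene 0.68 [366.1 260.5] 6017
half_rib top 0.86 [277.3 251.5] 4906
half_rib scene 0.94 [366.3 261.6] 6076
```

View pics/c1.png

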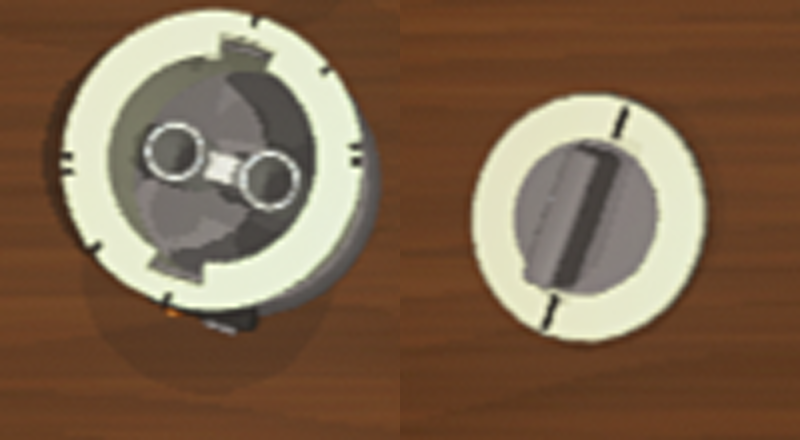

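View pics/c2.png

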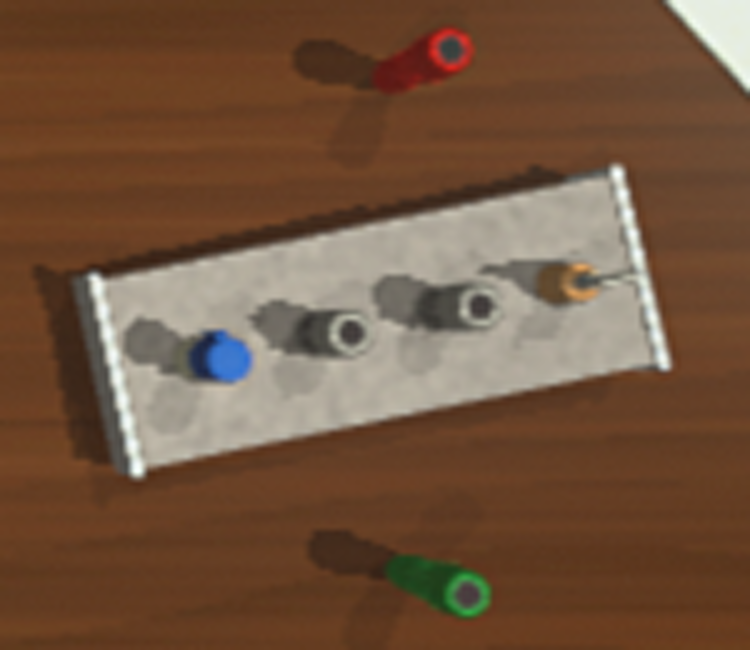

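View pics/c3.png

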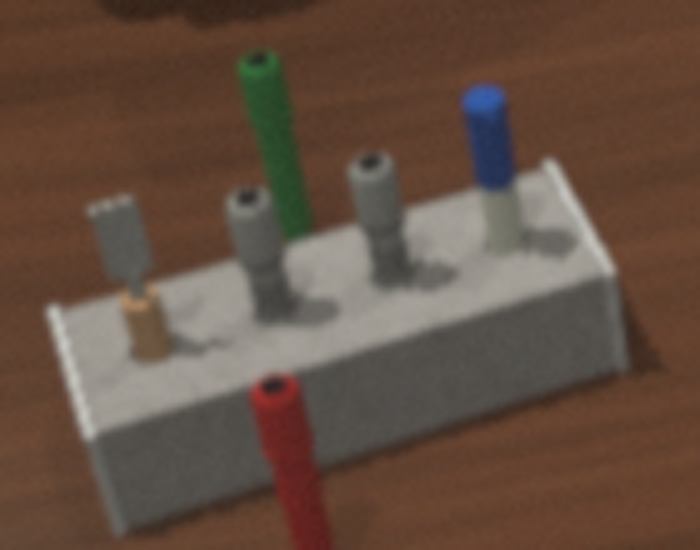

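Run:
```python
from h import *
from scipy.optimize import least_squares
T=r.camera_model('top');S=r.camera_model('scene')
top=r.read_camera('top'); 
def P(u,v,z): return atz(T,u,v,z)[:2]
# handpieces tops
for u,v in((449.8,286.4),(476,281.2)): print('hp top',P(u,v,.105))
a=P(380+349/5,220+332/5,.105);b=P(380+480/5,220+307/5,.105);print('spacing',np.linalg.norm(a-b), 'dir deg',np.degrees(np.arctan2(*(a-b)[::-1])))
cs=[P(380+x/5,220+y/5,.05) for x,y in((92,275),(618,170),(666,366),(137,472))]
print('stand',np.mean(cs,0),[np.linalg.norm(cs[i]-cs[i-1]) for i in range(4)])
print('marker',P(380+222/5,220+357/5,.12))
# scene triangulation of hp tops
for (u,v),(us,vs) in (((449.8,286.4),(130+371/5,220+160/5)),((476,281.2),(130+248/5,220+195/5))):
    print('tri',meet(ray(T,u,v),ray(S,us,vs)))
def circ(box,z,R,thr):
    x0,y0,x1,y1=box; im=top[y0:y1,x0:x1].astype(int)
    m=((im[...,1]>thr)&(im[...,0]>thr)).astype(np.uint8)
    c=max(cv2.findContours(m,cv2.RETR_EXTERNAL,cv2.CHAIN_APPROX_NONE)[0],key=cv2.contourArea)[:,0]
    c=cv2.convexHull(c)[:,0]
    # densify
    p=np.array([P(x0+q[0],y0+q[1],z) for q in c])
    s=least_squares(lambda k:np.hypot(p[:,0]-k[0],p[:,1]-k[1])-k[2],[*p.mean(0),R],loss='soft_l1',f_scale=.001)
    print('circle',s.x,'rms',np.sqrt(np.mean(s.fun**2))); return s.x
pc=circ((225,200,325,300),.140,.063,190)
lc=circ((110,250,210,340),.020,.057,170)
for n,x,y in(('gap+',246,52),('gap-',178,265),('rg+',256,20),('rg-',166,300),('h+',325,70),('h-',96,247),('L+',356,155),('L-',66,163)):
    p=P(225+x/4,210+y/4,.14); d=p-pc[:2]; print(n,p,np.hypot(*d),np.degrees(np.arctan2(d[1],d[0])))
for n,x,y in(('tl',174,152),('tr',269,180)):
    p=P(225+x/4,210+y/4,.105); d=p-pc[:2]; print(n,p,np.hypot(*d),np.degrees(np.arctan2(d[1],d[0])))
for n,x,y in(('p+',220,122),('p-',151,312)):
    p=P(110+x/4,245+y*105/440,.02); d=p-lc[:2]; print(n,p,np.hypot(*d),np.degrees(np.arctan2(d[1],d[0])))
```

```text
hp top [ 0.5098818  -0.26639226]
hp top [ 0.51852761 -0.31098983]
spacing 0.04535191006987674 dir deg 100.55142727073891
stand [ 0.5142252  -0.28947843] [np.float64(0.07334917842777451), np.float64(0.19566069887406268), np.float64(0.07279080708172188), np.float64(0.19508556139163666)]
marker [ 0.50164503 -0.22036451]
tri (array([ 0.51001234, -0.26528768,  0.10511331]), np.float64(0.0021180932439966034))
tri (array([ 0.51864821, -0.30977926,  0.10498168]), np.float64(0.0023518872711705994))
circle [0.57327213 0.02595935 0.06258598] rms 0.00021325138265678248
circle [0.49377227 0.27698437 0.05635669] rms 0.0002756525625225648
gap+ [0.61763621 0.01087594] 0.046858100871647004 -18.777592873246054
gap- [0.5280924  0.03927243] 0.04710038066120614 163.58137203124951
rg+ [0.63123538 0.00665528] 0.06109325901980034 -18.41981238570198
rg- [0.51353947 0.04423507] 0.06246592539041154 162.98806381570358
h+ [ 0.60963023 -0.02251794] 0.06059670018786972 -53.130001312845096
h- [0.53582417 0.07389071] 0.06082568299662423 127.9999066545765
L+ [ 0.5736222 -0.0354393] 0.06139965447166139 -89.67332289387242
L- [0.57126574 0.08696421] 0.06103784247353127 91.88371476910622
tl [0.57856839 0.0463948 ] 0.021110609863162533 75.47031444654979
tr [0.56591603 0.00451825] 0.022667883171786998 -108.93626159724691
p+ [0.536633   0.26135091] 0.04562288948950397 -20.03945536290235
p- [0.44938058 0.29283763] 0.04713754139727625 160.3472304394853
```

The two steel handpieces are the grey-topped items in the stand, at top pixels (450,286) and (476,281). The close crop confirms this. Lookalikes I'm rejecting:
- red at (470,230)
- green at (473,339)
- blue-capped marker at (424,291)
- wooden spatula at (495,276)

Pot centre is about (0.573, 0.026), yaw about -17.5°. Lid is at (0.494, 0.277), yaw about -20°.

```bash
cat >> h.py <<'E'
def R_(q):
    from scipy.spatial.transform import Rotation as Q; return Q.from_quat(q).as_matrix()
def togo(target,psi_deg=None):
    o=r.get_obs(); R=R_(o['orientation']); psi=np.degrees(np.arctan2(R[1,0],R[0,0]))
    d=np.array(target)-o['tcp_pos']; print('t',round(o['time'],2),'tcp',np.round(o['tcp_pos'],4),'psi',round(psi,2),'zdir',np.round(R[:,2],3),'w',round(o['width']*1e3,1),'F',np.round(o['force'],1))
    print('local mm',np.round(R.T@d*1e3,1), 'turn', None if psi_deg is None else round(-np.radians(psi_deg-psi),3))
E
python3 -m handwheel '[38,-12,0,0,50, 38,-12,0,0,50, 38,-12,0,0,50, 38,-12,0,0,50, 38,-12,0,0,50, 38,-12,0,0,50, 38,-12,0,0,50, 38,-12,0,0,50, 38,-12,0,0,50, 38,-12,0,0,50, 38,-12,0,0,50, 0,0,0,-0.1,50]' 40
python3 -m handwheel '[0,0,0,-0.12,50, 0,0,0,-0.12,50, 0,0,0,-0.12,50, 0,0,0,-0.12,50, 0,0,0,-0.12,50, 0,0,0,-0.12,50, 0,0,0,-0.12,50, 0,0,0,-0.12,50, 0,0,0,-0.12,50, 0,0,0,-0.12,50, 0,0,0,-0.12,50, 0,0,0,-0.06,50]'
python3 - <<'E'
from h import *
togo([.510,-.2660,.140],100.5)
M=r.camera_model('wrist'); im=r.read_camera('wrist'); cv2.imwrite('pics/w1.png',im[:,:,::-1])
for p in ((.510,-.266,.105),(.5186,-.3104,.105)): print(proj(M,p,True))
E
```

```text
time: 2.4
tcp_pos: [0.5139, -0.263, 0.2179]
orientation: [0.982, 0.188, 0.002, -0.0]
force: [0.4, -0.5, 0.6]
width: 0.0502
time: 3.4
tcp_pos: [0.5079, -0.2668, 0.2182]
orientation: [0.639, 0.769, 0.0, -0.0]
force: [-0.3, 0.1, 0.2]
width: 0.05
t 3.4 tcp [ 0.5079 -0.2668  0.2182] psi 100.6 zdir [-0.  0. -1.] w 50.0 F [-0.3  0.1  0.2]
local mm [ 0.4  2.2 78.2] turn 0.002
[326.30274141 228.12197143]
[326.5451877  284.63298912]
```

View pics/w1.png

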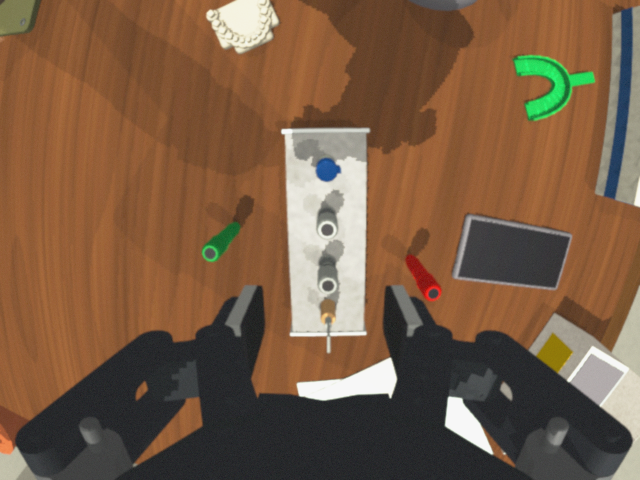

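The wrist view shows the two grey handpiece tops at (327,229) and (327,285). That agrees with my projections (326,228) and (326.5,285) to about a pixel. I'll descend on the first.

```bash
python3 -m handwheel '[0.4,2.2,20,0,50, 0,0,30,0,50, 0,0,30,0,50, 0,0,25,0,50, 0,0,15,0,50, 0,0,10.7,0,50, 0,0,0,0,50, 0,0,0,0,0, 0,0,0,0,0, 0,0,0,0,0, 0,0,0,0,0, 0,0,0,0,0]' 50
python3 - <<'E'
from h import *
togo([.510,-.266,.0875],100.5)
im=r.read_camera('wrist'); cv2.imwrite('pics/w2.png',im[:,:,::-1])
E
```

```text
time: 4.45
tcp_pos: [0.511, -0.2666, 0.089]
orientation: [0.641, 0.768, 0.0, 0.001]
force: [0.6, -0.9, 5.0]
width: 0.0112
t 4.45 tcp [ 0.511  -0.2666  0.089 ] psi 100.3 zdir [ 0.002 -0.001 -1.   ] w 11.2 F [ 0.6 -0.9  5. ]
local mm [ 0.8 -0.9  1.5] turn -0.003
```

View pics/w2.png

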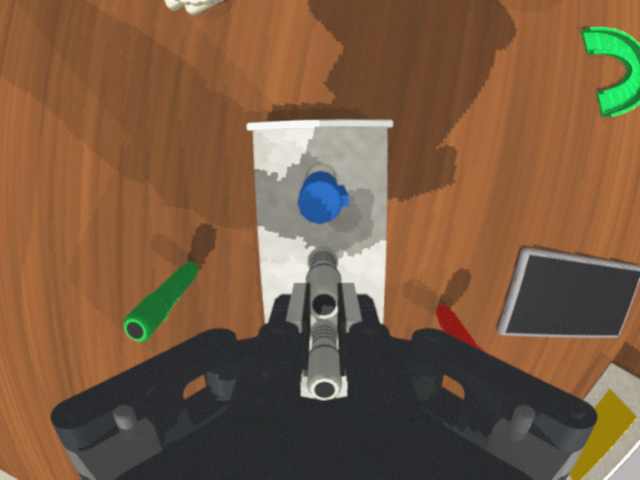

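Run:
```python
from h import *
o=r.get_obs();M=r.camera_model('wrist')
R=R_(o['orientation']);t=o['tcp_pos']
for k in(11,0,-8,-16): print(k,proj(M,t+R[:,2]*k/1e3,True))
for p in ((.510,-.266,.105),(.5186,-.3104,.105),(.510,-.266,.05),(.5186,-.3104,.05)): print(proj(M,p,True))
print(o['width'],M['extrinsics'])
crop(r.read_camera('wrist'),240,230,410,410,4,'pics/w3.png')
t=r.read_camera('top');crop(t,380,220,530,350,5,'pics/t3.png')
```

```text
11 [322.88606039 279.79982595]
0 [322.81891899 288.79215772]
-8 [322.76486522 296.04290751]
-16 [322.70576513 303.98214549]
[320.67360345 302.38240212]
[322.12228321 388.80630043]
[321.2889909  259.55342686]
[322.33006824 331.37600388]
0.010840592258773544 [[ 9.83878655e-01 -1.72048223e-01 -4.88078002e-02  4.99287967e-01]
 [ 1.78834736e-01  9.47985565e-01  2.63327754e-01 -2.01358778e-01]
 [ 9.64017955e-04 -2.67811087e-01  9.63470961e-01  2.43611140e-01]
 [ 0.00000000e+00  0.00000000e+00  0.00000000e+00  1.00000000e+00]]
```

View pics/w3.png

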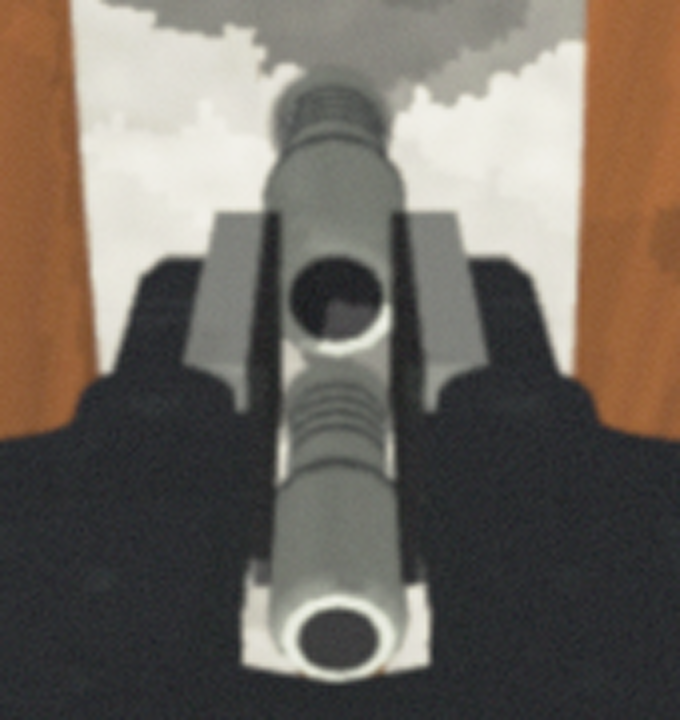

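Run:
```python
from h import *
s=r.read_camera('scene');crop(s,100,180,290,330,4,'pics/s3.png')
```

```text
(no output)
```

View pics/s3.png

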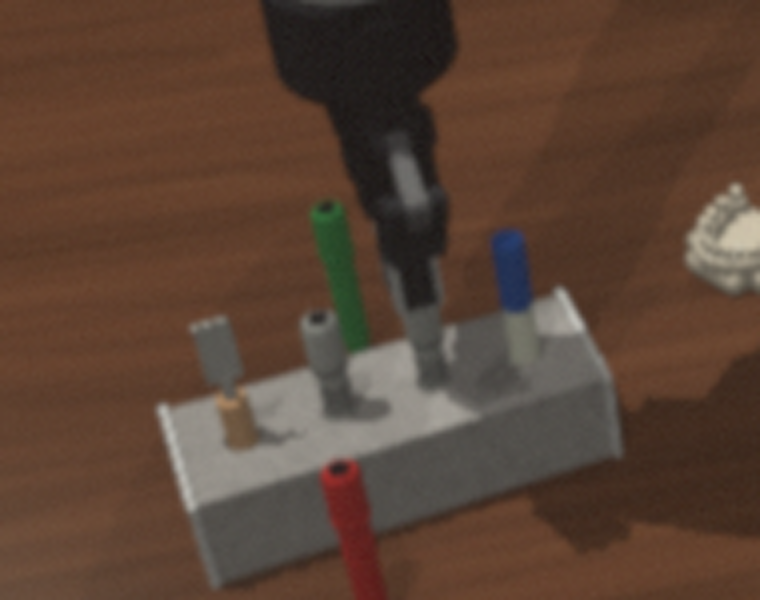

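```bash
python3 -m handwheel '[0,0,0,0,0, 0,0,0,0,0]' 
python3 -m handwheel '[0,0,-8,0,0, 0,0,-12,0,0, 0,0,0,0,0]'
python3 - <<'E'
from h import *
togo([.510,-.266,.0875],100.5)
im=r.read_camera('wrist');crop(im,240,230,410,410,4,'pics/w4.png')
s=r.read_camera('scene');crop(s,100,180,290,330,4,'pics/s4.png')
E
```

```text
time: 4.82
tcp_pos: [0.511, -0.2666, 0.0889]
orientation: [0.641, 0.768, 0.0, 0.001]
force: [0.3, -0.4, 6.2]
width: 0.0113
time: 5.07
tcp_pos: [0.511, -0.2665, 0.1095]
orientation: [0.641, 0.768, 0.0, 0.001]
force: [0.1, -0.3, -0.5]
width: 0.0113
t 5.07 tcp [ 0.511  -0.2665  0.1095] psi 100.32 zdir [ 0.002 -0.001 -1.   ] w 11.3 F [ 0.1 -0.3 -0.5]
local mm [ 0.7 -0.9 22. ] turn -0.003
```

View pics/w4.png

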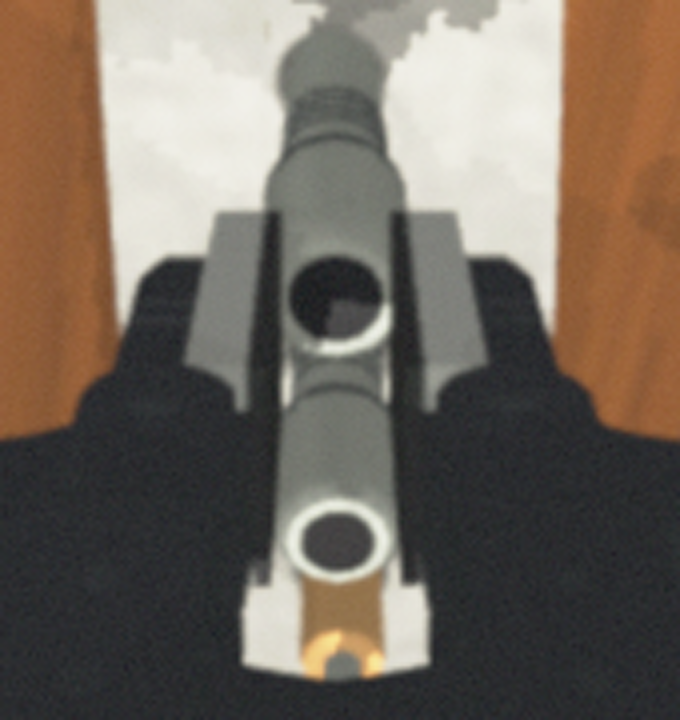

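View pics/s4.png

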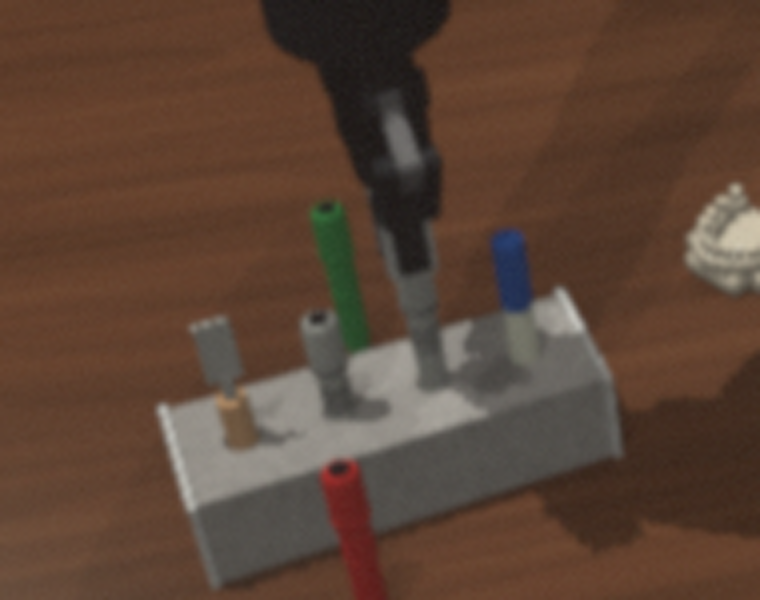

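```bash
python3 -m handwheel '[0,0,-25,0,0, 0,0,-37,0,0, 0,0,-37,0,0, 0,0,-37,0,0, 20,8,0,0,0, 34,14,0,0,0, 36,14,0,0,0, 36,14,0,0,0, 36,14,0,0,0, 36,14,0,0,0, 30,14,0,0,0, 20,7,0,0,0]'
python3 -m handwheel '[8,4,0,0.09,0, 0,0,0,0.12,0, 0,0,0,0.12,0, 0,0,0,0.12,0, 0,0,0,0.04,0, 0,0,0,0,0]'
python3 - <<'E'
from h import *
togo([.5663,.0048,.240],72.5)
M=r.camera_model('wrist'); im=r.read_camera('wrist'); cv2.imwrite('pics/w5.png',im[:,:,::-1])
for p in ((.5793,.0467,.105),(.5663,.0048,.105),(.5733,.0260,.140)): print(proj(M,p,True))
E
```

```text
time: 6.17
tcp_pos: [0.563, -0.001, 0.2425]
orientation: [0.64, 0.769, 0.0, -0.001]
force: [-0.0, 1.1, -1.4]
width: 0.0112
time: 6.67
tcp_pos: [0.5649, 0.0043, 0.2425]
orientation: [0.808, 0.589, -0.001, -0.001]
force: [0.4, -0.2, -1.1]
width: 0.0111
t 6.67 tcp [0.5649 0.0043 0.2425] psi 72.22 zdir [-0.002 -0.    -1.   ] w 11.1 F [ 0.4 -0.2 -1.1]
local mm [0.9 1.2 2.5] turn -0.005
[323.94837378 166.10202722]
[324.45651944 220.57666821]
[324.72493696 200.46162241]
```

View pics/w5.png

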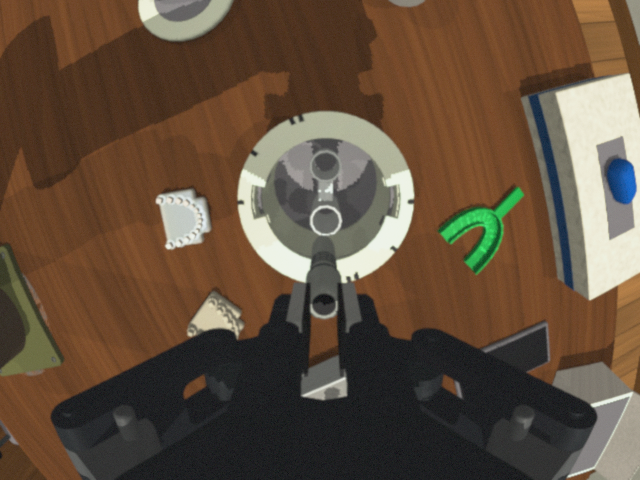

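The tubes show at (325,165) and (326,220), within about 1.5 px of where I projected them. I'll insert into the right tube.

```bash
python3 -m handwheel '[0.9,1.8,10,0,0, 0,0,20,0,0, 0,0,20,0,0, 0,0,20,0,0, 0,0,20,0,0, 0,0,15,0,0, 0,0,10,0,0, 0,0,6,0,0, 0,0,0,0,0]'
python3 - <<'E'
from h import *
togo([.5669,.0046,.121],72.5)
im=r.read_camera('wrist'); cv2.imwrite('pics/w6.png',im[:,:,::-1])
E
```

```text
time: 7.47
tcp_pos: [0.5664, 0.0045, 0.121]
orientation: [0.808, 0.59, -0.001, -0.001]
force: [-0.7, -0.1, -1.5]
width: 0.0113
t 7.47 tcp [0.5664 0.0045 0.121 ] psi 72.25 zdir [-0.003  0.    -1.   ] w 11.3 F [-0.7 -0.1 -1.5]
local mm [ 0.3  0.4 -0. ] turn -0.004
```

View pics/w6.png

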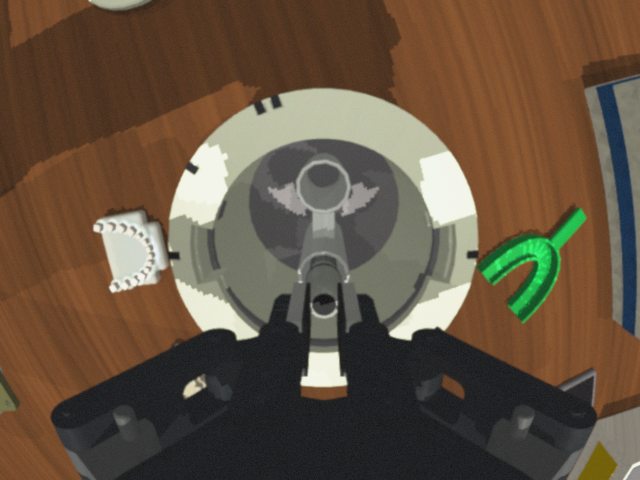

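```bash
python3 -m handwheel '[0,0,0,0,28, 0,0,0,0,28, 0,0,0,0,28, 0,0,-15,0,28, 0,0,-30,0,28, 0,0,-30,0,50, 0,0,-25,0,50]'
python3 - <<'E'
from h import *
togo([.5186,-.310,.220],100.5)
im=r.read_camera('wrist'); cv2.imwrite('pics/w7.png',im[:,:,::-1])
E
```

```text
time: 8.1
tcp_pos: [0.568, 0.0046, 0.2253]
orientation: [0.808, 0.59, 0.001, 0.001]
force: [0.6, -0.0, 0.1]
width: 0.0493
t 8.1 tcp [0.568  0.0046 0.2253] psi 72.24 zdir [ 0.002  0.    -1.   ] w 49.3 F [ 0.6 -0.   0.1]
local mm [-314.7   48.8    5.1] turn -0.493
```

View pics/w7.png

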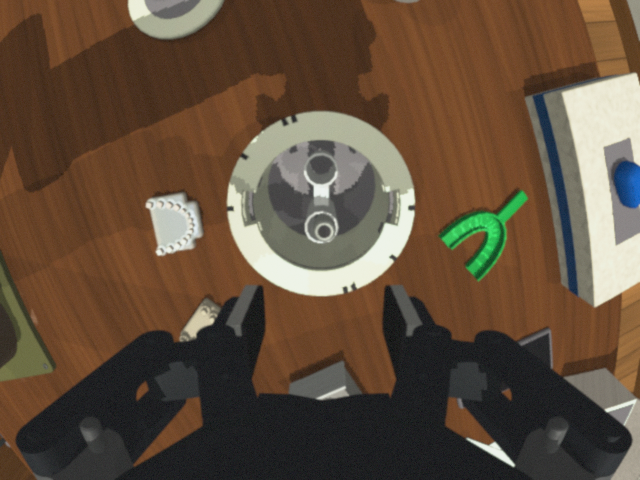

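The first handpiece stands in the tube, top at (322,230). Going for the second.

```bash
python3 -m handwheel '[-35,5.4,0,0,50, -35,5.4,0,0,50, -35,5.4,0,0,50, -35,5.4,0,0,50, -35,5.4,0,0,50, -35,5.4,0,0,50, -35,5.4,0,0,50, -35,5.4,0,0,50, -34.7,5.6,0,-0.113,50, 0,0,0,-0.12,50, 0,0,0,-0.12,50, 0,0,0,-0.12,50]'
python3 -m handwheel '[0,0,0,-0.02,50, 0,0,0,0,50]'
python3 - <<'E'
from h import *
togo([.5186,-.310,.0875],100.5)
M=r.camera_model('wrist'); im=r.read_camera('wrist'); cv2.imwrite('pics/w8.png',im[:,:,::-1])
for p in ((.5186,-.3100,.105),): print(proj(M,p,True))
E
```

```text
time: 9.15
tcp_pos: [0.5179, -0.3113, 0.223]
orientation: [0.646, 0.764, 0.0, 0.001]
force: [0.1, 0.3, -0.2]
width: 0.0498
time: 9.32
tcp_pos: [0.5182, -0.3103, 0.2231]
orientation: [0.64, 0.768, 0.0, 0.001]
force: [0.2, -0.1, -0.3]
width: 0.0501
t 9.32 tcp [ 0.5182 -0.3103  0.2231] psi 100.37 zdir [ 0.001 -0.001 -1.   ] w 50.1 F [ 0.2 -0.1 -0.3]
local mm [  0.3   0.4 135.6] turn -0.002
[323.83571075 226.87689297]
```

View pics/w8.png

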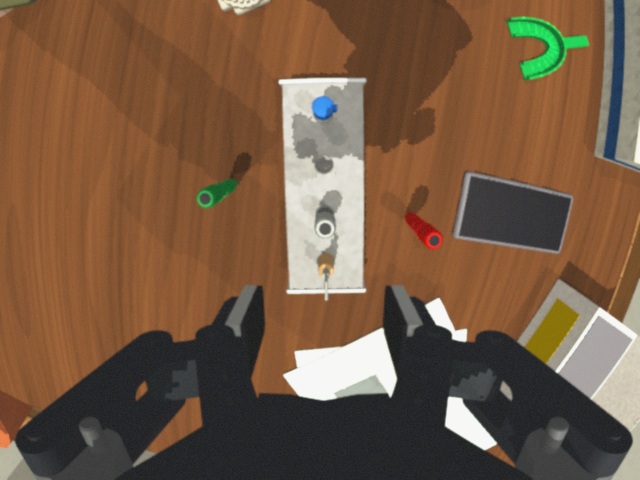

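Handpiece top at (325,228), projected (324,227). Descend and grip, then lift.

```bash
python3 -m handwheel '[0.3,0.9,20,0,50, 0,0,30,0,50, 0,0,30,0,50, 0,0,25,0,50, 0,0,18,0,50, 0,0,12,0,50, 0,0,0,0,50, 0,0,0,0,0, 0,0,0,0,0, 0,0,0,0,0, 0,0,0,0,0, 0,0,0,0,0]' 50
python3 -m handwheel '[0,0,0,0,0, 0,0,-15,0,0, 0,0,-35,0,0, 0,0,-37,0,0, 0,0,-37,0,0, 0,0,-28,0,0]'
python3 - <<'E'
from h import *
togo([.5793,.0467,.240],72.5)
im=r.read_camera('wrist'); cv2.imwrite('pics/w9.png',im[:,:,::-1])
E
```

```text
time: 10.37
tcp_pos: [0.5199, -0.3102, 0.0892]
orientation: [0.64, 0.769, 0.0, 0.002]
force: [-0.2, -0.9, 4.9]
width: 0.0114
time: 10.87
tcp_pos: [0.5192, -0.3098, 0.2428]
orientation: [0.64, 0.769, 0.0, 0.001]
force: [0.2, 0.0, -0.6]
width: 0.0001
t 10.87 tcp [ 0.5192 -0.3098  0.2428] psi 100.48 zdir [ 0.002 -0.001 -1.   ] w 0.1 F [ 0.2  0.  -0.6]
local mm [339.6 124.    2.5] turn 0.488
```

View pics/w9.png

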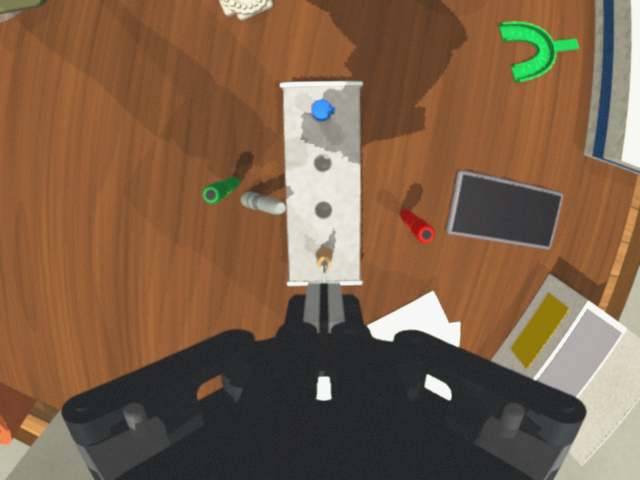

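The second handpiece slipped out on the lift and now lies beside the stand, near (265,203) in the wrist image. I'll look closer.

Run:
```python
from h import *
im=r.read_camera('wrist'); t=r.read_camera('top'); s=r.read_camera('scene')
a=cv2.resize(im[150:260,190:300,::-1],(400,400),interpolation=2);b=cv2.resize(t[270:350,400:480,::-1],(400,400),interpolation=2)
cv2.imwrite('pics/f1.png',np.hstack([a,b])); crop(s,120,190,270,310,5,'pics/f2.png')
for c in('wrist','top','scene'):
  for d in r.trace('handpiece_b_mid',c)[:5]: print(c,round(d['conf'],2),np.round(d['centre'],1),d['region'].sum())
```

```text
top 0.44 [293.  254.4] 88
```

View pics/f1.png

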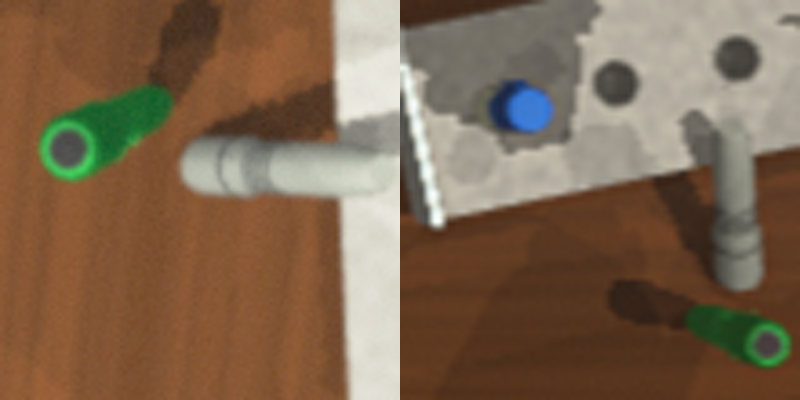

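View pics/f2.png

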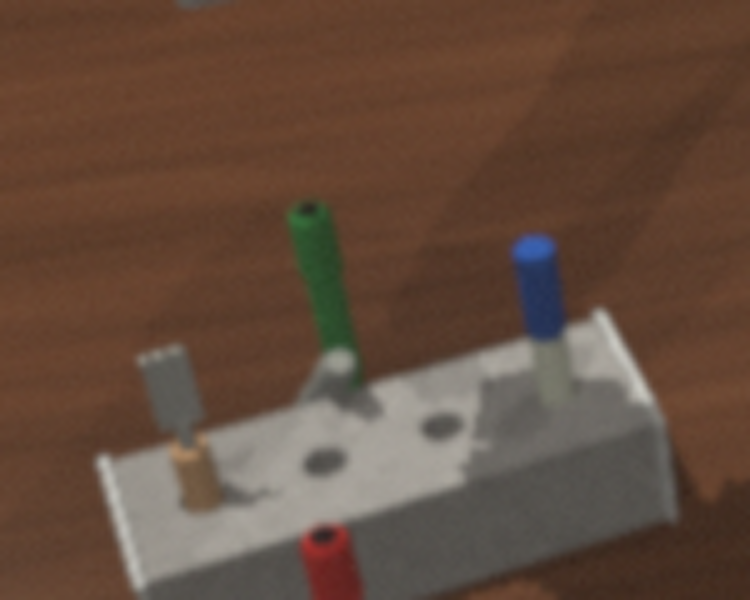

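Run:
```python
from h import *
W=r.camera_model('wrist');T=r.camera_model('top');S=r.camera_model('scene')
im=r.read_camera('wrist'); t=r.read_camera('top'); s=r.read_camera('scene')
a=cv2.resize(im[170:230,230:310,::-1],(800,600),interpolation=2);cv2.imwrite('pics/g1.png',a)
b=cv2.resize(t[285:335,435:500,::-1],(780,600),interpolation=2);cv2.imwrite('pics/g2.png',b)
crop(s,170,240,220,290,12,'pics/g3.png')
```

```text
(no output)
```

View pics/g1.png

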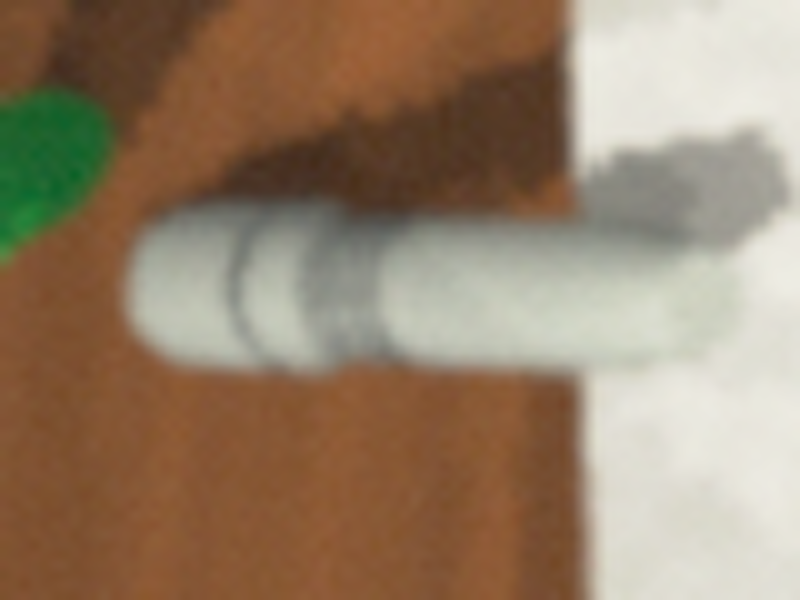

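View pics/g2.png

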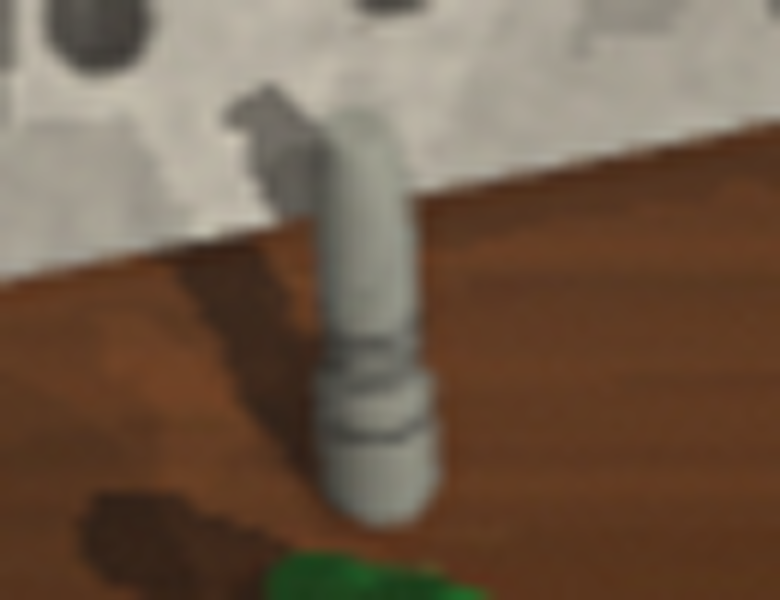

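View pics/g3.png

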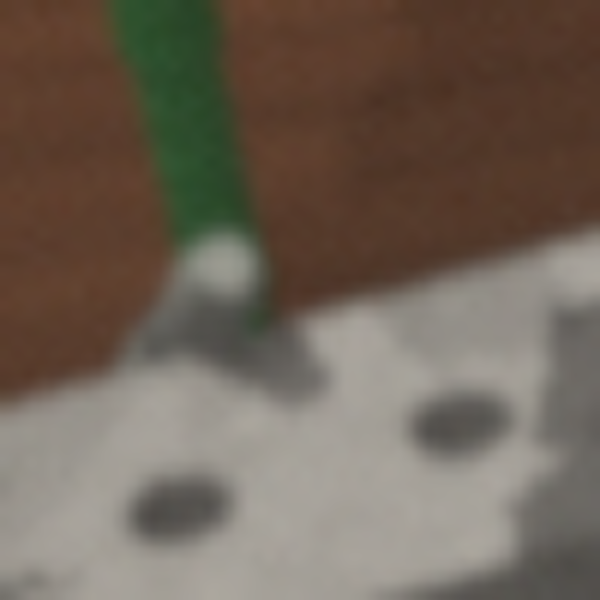

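Run:
```python
from h import *
W=r.camera_model('wrist');T=r.camera_model('top');S=r.camera_model('scene')
n,e=meet(ray(T,465.6,295.0),ray(S,188.3,262.1)); print('nose',n,e)
n2,e=meet(ray(W,230+705/10,170+305/10,True),ray(S,188.3,262.1)); print('nose ws',n2,e)
# tail: on table: axis point at tail z ~ 0.0085*cos(theta); find so that length 95
tw=ray(W,230+140/10,170+285/10,True); tt=ray(T,466.9,326.5)
print('tail wt',meet(tw,tt))
for z in(.004,.008,.012): 
    p=atz(T,466.9,326.5,z); q=atz(W,230+140/10,170+285/10,z,True); print(z,p,q,np.linalg.norm(p-n),np.degrees(np.arcsin((n[2]-z)/np.linalg.norm(p-n))),np.degrees(np.arctan2(*(n-p)[1::-1])))
```

```text
nose [ 0.4948904  -0.29872333  0.07567394] 0.0030866393766963594
nose ws [ 0.49587554 -0.29835833  0.07618995] 0.0024371767104524734
tail wt (array([ 0.43396784, -0.31911286,  0.00809945]), np.float64(0.0015352900783385573))
0.004 [ 0.43404166 -0.31950214  0.004     ] [ 0.43276818 -0.32059159  0.004     ] 0.09628853608746012 48.10469458000307 18.854160259191534
0.008 [ 0.43435637 -0.31845048  0.008     ] [ 0.43353046 -0.31980766  0.008     ] 0.09291550682750581 46.74728213265093 18.050027851660744
0.012 [ 0.43467109 -0.31739882  0.012     ] [ 0.43429274 -0.31902373  0.012     ] 0.08960753702228212 45.282683431478674 17.229951268665758
```

Run:
```python
from h import *
W=r.camera_model('wrist');T=r.camera_model('top')
print('green base',atz(T,459,334,0),'top',atz(T,473,338.8,.095), 'w base',atz(W,234,184,0.0,True),'w top',atz(W,211.5,193.5,.095,True))
print('cup top',atz(T,181,170,.088),'tray',atz(T,345,185,.01))
togo([.4552,-.3116,.150],18.5)
P=np.array([.4552,-.3116]);h=np.array([.948,.317]);l=np.array([-.317,.948])
for q in((atz(T,473,338.8,.095)[:2]),): print((q-P)@h,(q-P)@l)
```

```text
green base [ 0.41958349 -0.30515344  0.        ] top [ 0.42038729 -0.30516255  0.095     ] w base [ 0.41869108 -0.30744318  0.        ] w top [ 0.42177218 -0.30317599  0.095     ]
cup top [0.72532515 0.21145116 0.088     ] tray [ 0.71011539 -0.09044785  0.01      ]
t 11.37 tcp [ 0.518  -0.3091  0.2381] psi 100.48 zdir [-0.003  0.002 -1.   ] w -0.1 F [ 0.1 -0.5 -0. ]
local mm [  8.8 -62.   88.2] turn 1.431
-0.030961774550131684 0.017138331533451876
```

Reconstruction: the handpiece leans at 47° with its nose up on the stand's near edge and its tail on the table at (0.434,-0.319). Only turns about the vertical are available.

Plan:
1. Grip it mid-shaft and lift.
2. Press its tail on the pot's rim so it pivots nose-down in the pads.
3. Use the tube wall to finish straightening it.

```bash
python3 -m handwheel '[5.2,-25.7,0,0,50, 5.3,-25.7,0,0,50, 0,0,0,0.12,50, 0,0,0,0.12,50, 0,0,0,0.12,50, 0,0,0,0.12,50, 0,0,0,0.12,50, 0,0,0,0.12,50, 0,0,0,0.12,50, 0,0,0,0.12,50, 0,0,0,0.12,50, 0,0,0,0.12,50]' 60
python3 -m handwheel '[0,0,20,0.12,50, 0,0,20,0.12,50, 0,0,20,0.12,50, 0,0,0,0.01,50, 0,0,0,0,50]'
python3 - <<'E'
from h import *
togo([.4655,-.3081,.037],10.5)
W=r.camera_model('wrist'); im=r.read_camera('wrist'); cv2.imwrite('pics/w10.png',im[:,:,::-1])
for p in ((.4345,-.3185,.006),(.4655,-.3081,.0411),(.4952,-.2985,.0758)): print(proj(W,p,True))
E
```

```text
time: 12.37
tcp_pos: [0.4659, -0.3083, 0.2388]
orientation: [0.963, 0.271, -0.001, -0.001]
force: [-0.6, 0.1, -0.4]
width: 0.0499
time: 12.78
tcp_pos: [0.4651, -0.3078, 0.1783]
orientation: [0.996, 0.093, -0.002, -0.001]
force: [0.2, -0.4, 0.9]
width: 0.05
t 12.78 tcp [ 0.4651 -0.3078  0.1783] psi 10.68 zdir [-0.003  0.002 -1.   ] w 50.0 F [ 0.2 -0.4  0.9]
local mm [  0.7   0.8 141.3] turn 0.003
[327.79997703 248.15019448]
[322.73824753 222.48354887]
[316.84683325 190.54498985]
```

View pics/w10.png

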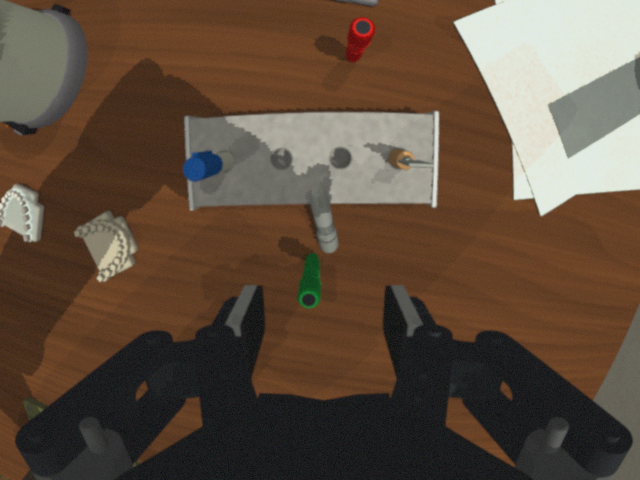

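```bash
python3 -m handwheel '[0.7,0.8,20,0,50, 0,0,30,0,50, 0,0,30,0,50, 0,0,25,0,50, 0,0,18,0,50, 0,0,10,0,50, 0,0,5,0,50, 0,0,0,0,50]' 60
python3 - <<'E'
from h import *
togo([.4655,-.3081,.040],10.5)
W=r.camera_model('wrist'); im=r.read_camera('wrist'); cv2.imwrite('pics/w11.png',im[:,:,::-1])
E
```

```text
time: 13.5
tcp_pos: [0.4675, -0.3095, 0.0418]
orientation: [0.996, 0.092, 0.0, 0.0]
force: [-0.1, 0.1, -0.5]
width: 0.05
t 13.5 tcp [ 0.4675 -0.3095  0.0418] psi 10.58 zdir [ 0. -0. -1.] w 50.0 F [-0.1  0.1 -0.5]
local mm [-1.7 -1.7  1.8] turn 0.001
```

View pics/w11.png

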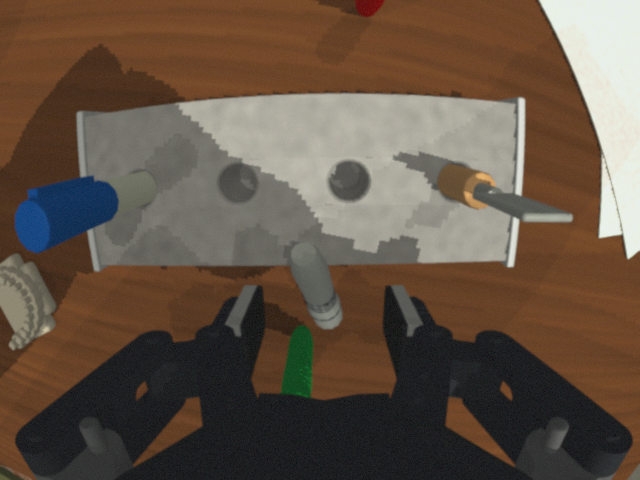

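```bash
python3 -m handwheel '[-1.7,-1.7,1.8,0,50, 0,0,0,0,20, 0,0,0,0,0, 0,0,0,0,0, 0,0,0,0,0, 0,0,0,0,0]' 60
python3 -m handwheel '[0,0,-10,0,0, 0,0,-20,0,0, 0,0,-20,0,0, 0,0,-20,0,0, 0,0,-20,0,0, 0,0,-10,0,0]'
python3 - <<'E'
from h import *
togo([.5963,.0995,.240],72.5)
W=r.camera_model('wrist'); im=r.read_camera('wrist'); cv2.imwrite('pics/w12.png',im[:,:,::-1])
s=r.read_camera('scene');crop(s,100,150,260,270,5,'pics/s12.png')
E
```

```text
time: 14.05
tcp_pos: [0.4656, -0.3082, 0.0404]
orientation: [0.996, 0.092, 0.0, 0.0]
force: [-0.4, -0.3, 2.5]
width: 0.007
time: 14.55
tcp_pos: [0.4662, -0.3086, 0.1427]
orientation: [0.996, 0.092, 0.001, 0.001]
force: [-0.3, 0.4, -0.2]
width: 0.0064
t 14.55 tcp [ 0.4662 -0.3086  0.1427] psi 10.53 zdir [ 0.003 -0.002 -1.   ] w 6.4 F [-0.3  0.4 -0.2]
local mm [ 202.8 -377.2  -97.7] turn -1.082
```

View pics/w12.png

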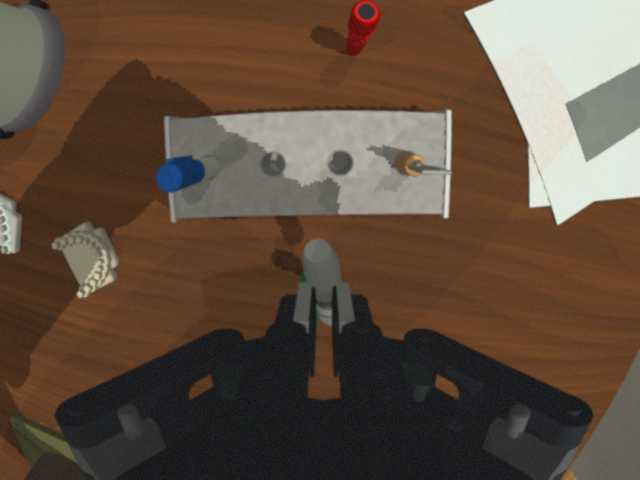

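View pics/s12.png

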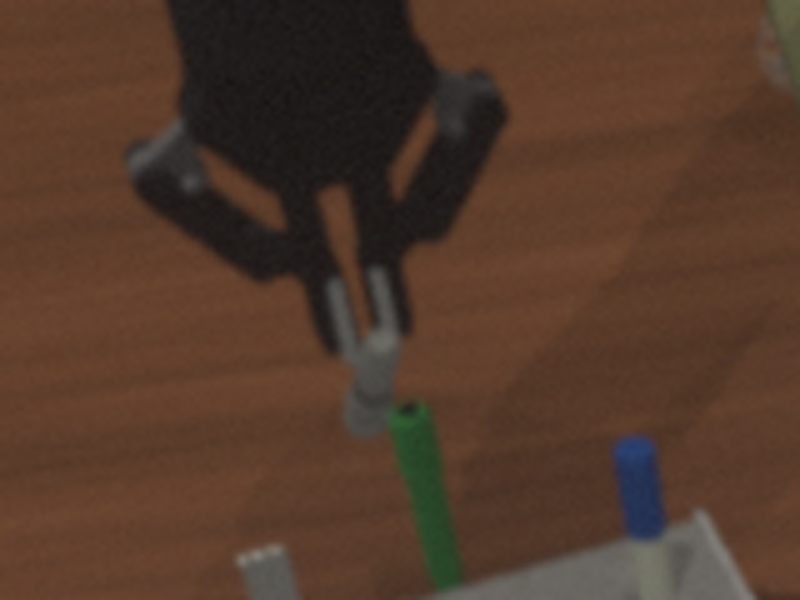

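Run:
```python
from h import *
W=r.camera_model('wrist');S=r.camera_model('scene');o=r.get_obs();R=R_(o['orientation']);t=o['tcp_pos']
# intersect scene rays with tool x-z plane
for n,u,v in(('nose',176,217.5),('tail',172.8,235)):
    O,d=ray(S,u,v); k=((t-O)@R[:,1])/(d@R[:,1]); p=O+d*k; print(n,p,R.T@(p-t)*1e3)
n,e=meet(ray(W,320,243,True),ray(S,176,217.5)); print(n,e,R.T@(n-t)*1e3)
```

```text
nose [ 0.52384714 -0.29798783  0.19786453] [ 5.84850526e+01 -3.00396116e-15 -5.56528353e+01]
tail [ 0.36419431 -0.32812275  0.04906176] [-1.04453753e+02  1.55775358e-14  9.26385900e+01]
[ 0.50045032 -0.30142912  0.18224412] 0.0022532739022145466 [ 34.80434067  -0.93985797 -40.10963447]
```

The handpiece is held mid-shaft, tilted about 48° nose-up. Carry it to the pot's +y side, above the rim.

```bash
python3 -m handwheel '[0,0,-20,0,0, 0,0,-30,0,0, 0,0,-28,0,0, 10,-20,0,0,0, 17,-32,0,0,0, 17,-32,0,0,0, 17,-32,0,0,0, 17,-32,0,0,0, 17,-32,0,0,0, 17,-32,0,0,0, 17,-32,0,0,0, 17,-32,0,0,0]' 60
python3 -m handwheel '[17,-32,0,0,0, 17,-32,0,0,0, 17,-32,0,0,0, 10,-20,0,0,0, 0,0,0,-0.12,0, 0,0,0,-0.12,0, 0,0,0,-0.12,0, 0,0,0,-0.12,0, 0,0,0,-0.12,0, 0,0,0,-0.12,0, 0,0,0,-0.12,0, 0,0,0,-0.12,0]' 
python3 -m handwheel '[0,0,0,-0.122,0, 0,0,0,0,0]'
python3 - <<'E'
from h import *
togo([.5992,.1080,.200],72.5)
W=r.camera_model('wrist'); im=r.read_camera('wrist'); cv2.imwrite('pics/w13.png',im[:,:,::-1])
s=r.read_camera('scene');crop(s,310,130,450,270,5,'pics/s13.png')
E
```

```text
time: 15.65
tcp_pos: [0.5576, -0.0081, 0.2162]
orientation: [0.996, 0.092, -0.001, -0.0]
force: [1.1, -0.0, -0.8]
width: 0.0065
time: 16.65
tcp_pos: [0.5965, 0.1131, 0.2159]
orientation: [0.838, 0.545, -0.001, -0.001]
force: [-0.5, 0.9, -0.4]
width: 0.0066
time: 16.82
tcp_pos: [0.5966, 0.1131, 0.216]
orientation: [0.805, 0.594, -0.001, -0.001]
force: [-0.6, 0.2, -0.7]
width: 0.0065
t 16.82 tcp [0.5966 0.1131 0.216 ] psi 72.84 zdir [-0.003  0.001 -1.   ] w 6.5 F [-0.6  0.2 -0.7]
local mm [-4.1  4.1 16. ] turn 0.006
```

View pics/w13.png

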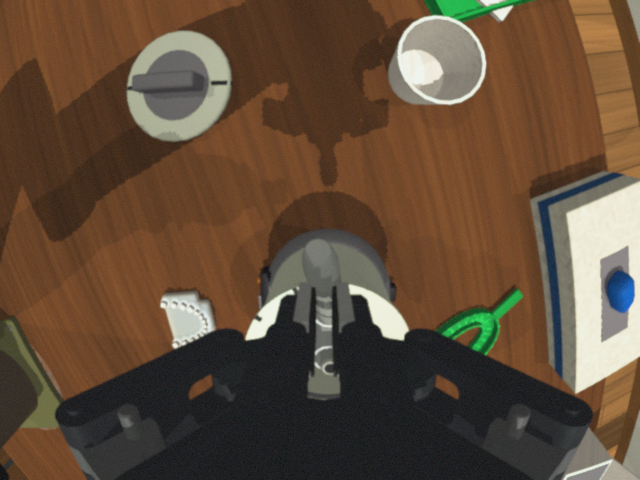

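View pics/s13.png

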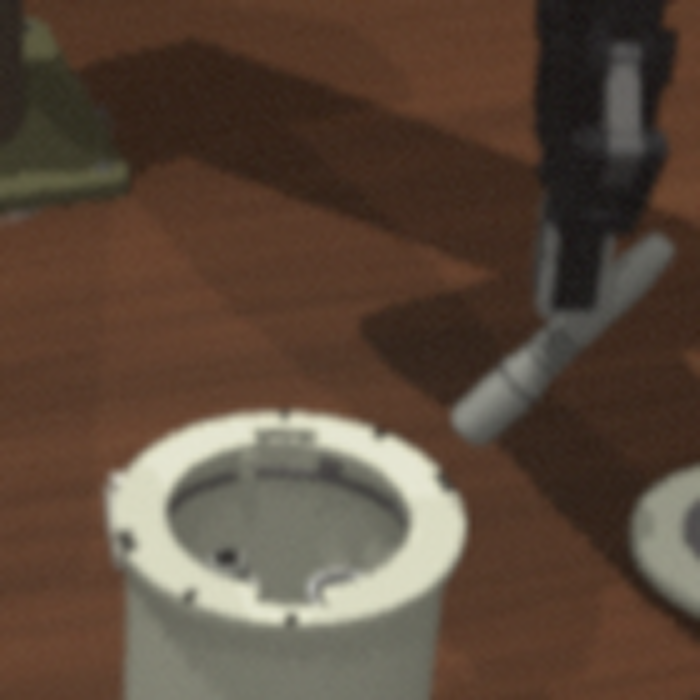

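The scene crop shows the handpiece well held, tail down toward the rim and nose up. Press the tail on the rim.

```bash
python3 -m handwheel '[-4.1,4.1,10,0.006,0, 0,0,15,0,0, 0,0,10,0,0, 0,0,6,0,0, 0,0,6,0,0, 0,0,6,0,0, 0,0,6,0,0, 0,0,5,0,0]'
python3 - <<'E'
from h import *
togo([.5992,.1080,.150],72.5)
s=r.read_camera('scene');crop(s,310,130,450,270,5,'pics/s14.png')
E
```

```text
time: 17.58
tcp_pos: [0.5992, 0.1078, 0.1523]
orientation: [0.807, 0.59, -0.001, -0.001]
force: [-0.3, 0.6, -0.7]
width: -0.0
t 17.58 tcp [0.5992 0.1078 0.1523] psi 72.34 zdir [-0.002  0.001 -1.   ] w -0.0 F [-0.3  0.6 -0.7]
local mm [ 0.2 -0.1  2.3] turn -0.003
```

View pics/s14.png

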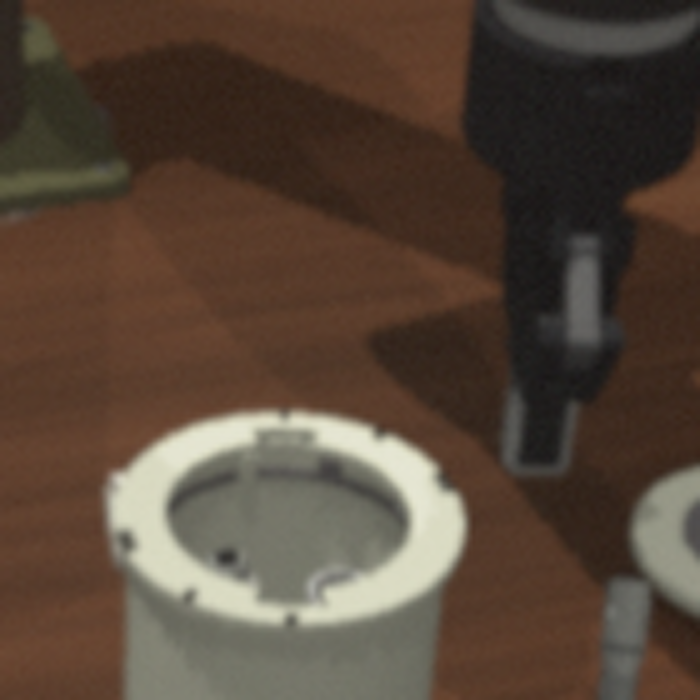

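It slipped out. See where it went.

```bash
python3 -m handwheel '[0,0,-15,0,30]'
python3 - <<'E'
from h import *
s=r.read_camera('scene');cv2.imwrite('pics/s15.png',s[200:440,300:560][:,:,::-1].repeat(3,0).repeat(3,1)[:600,:780])
im=r.read_camera('wrist'); cv2.imwrite('pics/w15.png',im[:,:,::-1])
E
```

```text
time: 17.72
tcp_pos: [0.5968, 0.1073, 0.1643]
orientation: [0.807, 0.59, -0.004, -0.003]
force: [-0.0, 0.9, -0.0]
width: 0.011
```

View pics/s15.png

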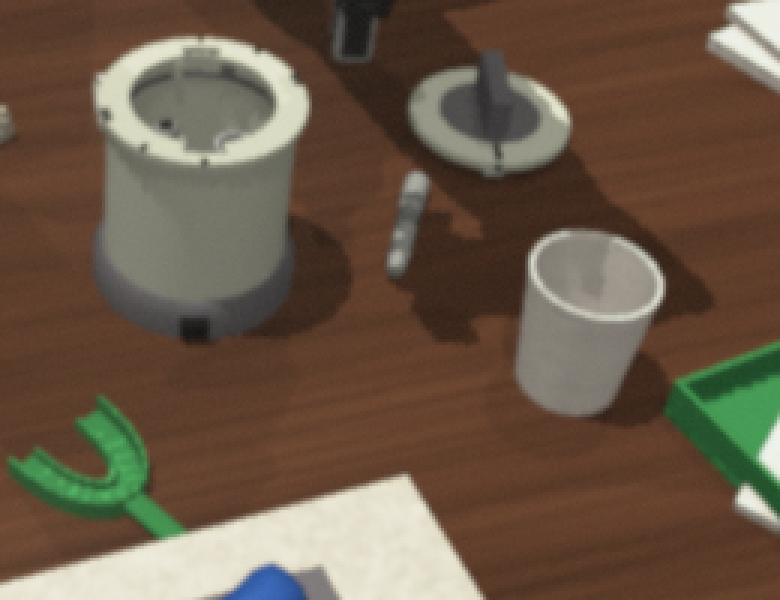

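View pics/w15.png

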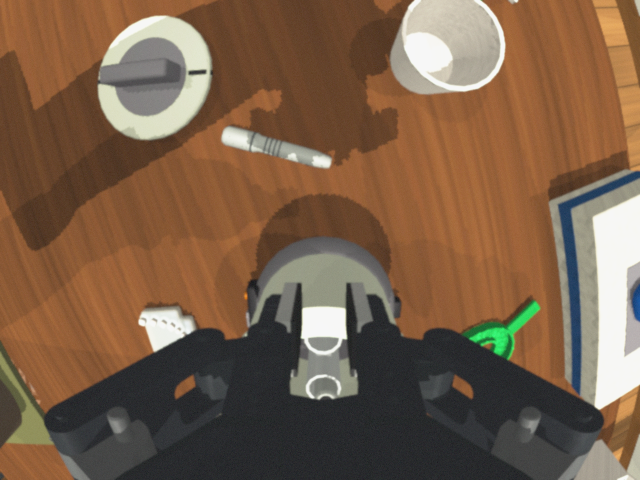

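The handpiece now lies flat on open table between the lid and the cup. In the wrist image its tail is at (232,135) and its nose at (330,162).

New plan:
1. Pick it up flat.
2. Lay it across the stand's edge so it leans nose-down.
3. Regrasp the collar, stand it in a stand hole, and pick it upright again.

Locate it, and the red lookalike.

```bash
python3 -m handwheel '[0,0,-30,0,50, 0,0,-20,0,50, 0,0,0,0,50]'
python3 - <<'E'
from h import *
W=r.camera_model('wrist');T=r.camera_model('top')
im=r.read_camera('wrist'); t=r.read_camera('top')
cv2.imwrite('pics/w16.png',im[:,:,::-1])
crop(t,170,180,290,270,6,'pics/t16.png')
togo([.6,.2,.1])
xs=np.array([.9832,.1822]);ys=np.array([-.1822,.9832]);c=np.array([.5142,-.2895])
p=atz(T,470,229.5,.095)[:2]; print('red',p,(p-c)@xs,(p-c)@ys)
E
```

```text
time: 18.07
tcp_pos: [0.6026, 0.1084, 0.2227]
orientation: [0.807, 0.59, 0.004, 0.001]
force: [0.4, -0.3, -0.3]
width: 0.0501
t 18.17 tcp [0.6008 0.1081 0.2191] psi 72.37 zdir [ 0.002  0.002 -1.   ] w 50.0 F [-0.5 -0.1 -0.6]
local mm [ 87.1 -28.7 119.3] turn None
red [ 0.60894629 -0.30678914] 0.09000447573827369 -0.03426145342236227
```

View pics/w16.png

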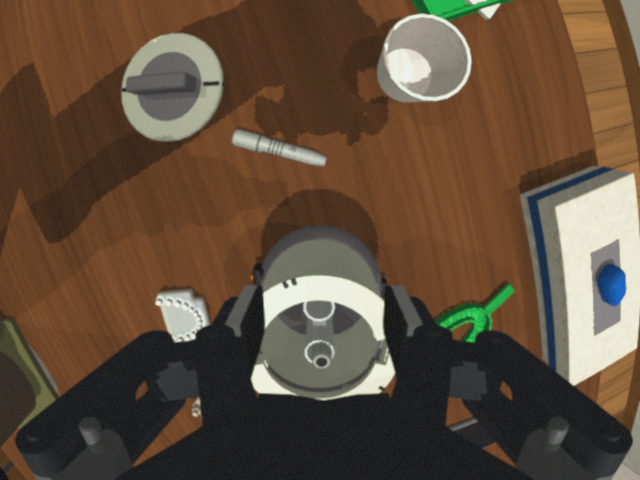

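View pics/t16.png

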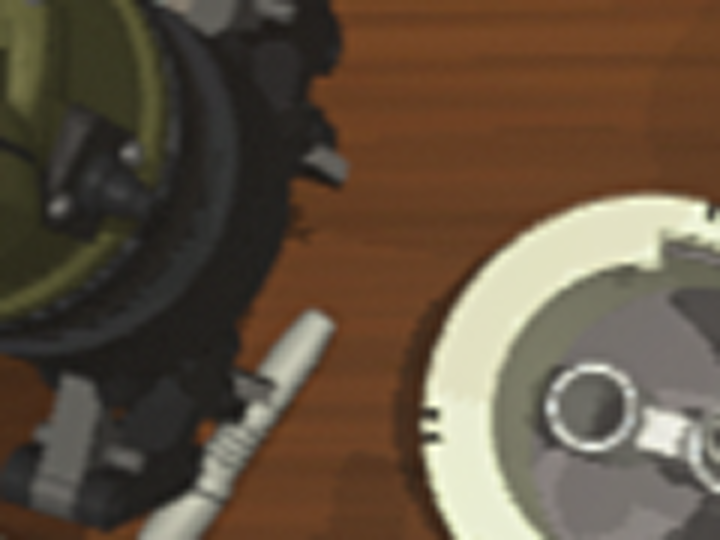

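Run:
```python
from h import *
W=r.camera_model('wrist');T=r.camera_model('top')
a=atz(W,234,137.5,.0085,True);b=atz(W,325.5,160.5,.007,True);print(a,b,np.linalg.norm(a-b),np.degrees(np.arctan2(*(b-a)[1::-1])))
n=atz(T,170+320/6,180+318/6,.008); print('nose top',n); m=atz(T,170+212/6,180+490/6,.0085);print('ring',m,np.linalg.norm(m-n))
u=(b-a)/np.linalg.norm(b-a); P=a+u*.040; print('P',P); togo([P[0],P[1],.10],np.degrees(np.arctan2(u[1],u[0])))
```

```text
[0.53839068 0.20142433 0.0085    ] [0.61722186 0.15046845 0.007     ] 0.09387814855088854 -32.87832092074841
nose top [0.61752675 0.1507799  0.008     ]
ring [0.56099354 0.18561379 0.0085    ] 0.0664052233676023
P [0.57197941 0.17971284 0.00786087]
t 18.17 tcp [0.6008 0.1081 0.2191] psi 72.37 zdir [ 0.002  0.002 -1.   ] w 50.0 F [-0.5 -0.1 -0.6]
local mm [ 59.3 -49.3 119.2] turn 1.837
```

```bash
python3 -m handwheel '[28.5,-19.7,0,0,45, 28.4,-19.8,0,0,45, 0,0,0,0.12,45, 0,0,0,0.12,45, 0,0,0,0.12,45, 0,0,0,0.12,45, 0,0,0,0.12,45, 0,0,0,0.12,45, 0,0,0,0.12,45, 0,0,0,0.12,45, 0,0,0,0.12,45, 0,0,0,0.12,45]' 50
python3 -m handwheel '[0,0,25,0.12,45, 0,0,25,0.12,45, 0,0,25,0.12,45, 0,0,20,0.12,45, 0,0,0,0.12,45, 0,0,0,0.037,45, 0,0,0,0,45]'
python3 - <<'E'
from h import *
togo([.5804,.1743,.0125],-32.9)
W=r.camera_model('wrist'); im=r.read_camera('wrist'); cv2.imwrite('pics/w17.png',im[:,:,::-1])
for p in ((.5384,.2014,.0085),(.5804,.1743,.008),(.6172,.1505,.007)): print(proj(W,p,True))
E
```

```text
time: 19.17
tcp_pos: [0.5904, 0.1176, 0.217]
orientation: [0.996, 0.083, -0.006, -0.027]
force: [0.4, -0.4, 0.7]
width: 0.0453
time: 19.75
tcp_pos: [0.5806, -0.0451, 0.1236]
orientation: [0.99, -0.094, -0.031, -0.096]
force: [0.4, 0.2, -1.0]
width: 0.045
t 19.75 tcp [ 0.5806 -0.0451  0.1236] psi -10.45 zdir [-0.043  0.196 -0.98 ] w 45.0 F [ 0.4  0.2 -1. ]
local mm [ -31.  -191.   151.8] turn 0.392
[121.81985083 292.00163661]
[126.26136611 251.78114932]
[132.54398165 211.60200663]
```

View pics/w17.png

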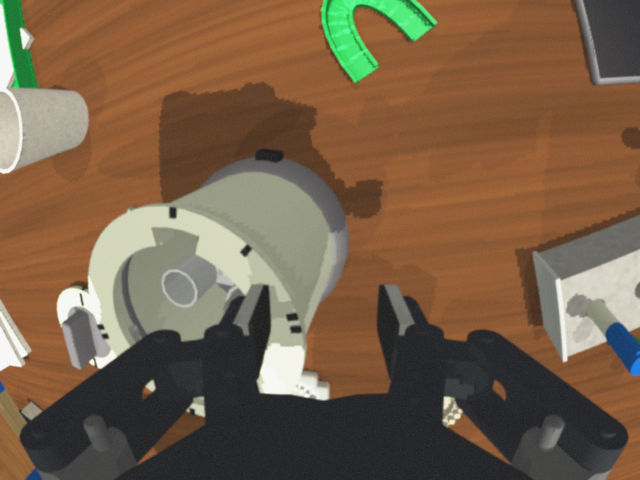

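Run:
```python
from h import *
o=r.get_obs()
for k in o: print(k,np.round(o[k],3))
s=r.read_camera('scene'); cv2.imwrite('pics/s18.png',s[:,:,::-1])
```

```text
time 19.8
joint_pos [-0.181  0.468 -0.093  1.09   0.186  3.141]
dq [ 0.042 -0.001 -0.001 -0.002  0.01  -0.002]
joint_efforts [-1.3770e+00 -5.0372e+01  2.3689e+01  7.1900e-01  5.7900e-01  1.0000e-03]
tcp_pos [ 0.581 -0.043  0.124]
orientation [ 0.991 -0.093 -0.031 -0.096]
force [ 0.299  0.354 -0.137]
ft_torque [-0.165 -0.068 -0.027]
width 0.045
```

View pics/s18.png

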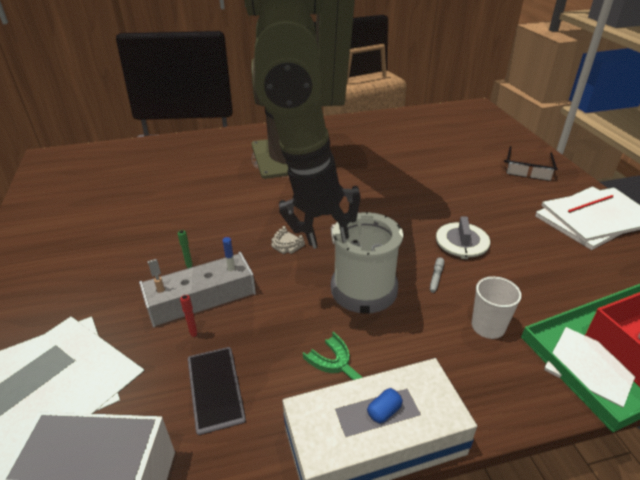

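Joint 6 hit its limit: the true relation is j6 = π + j1 − ψ, so the turn must go the other way round. I'll back up and away from the pot and unwind.

```bash
python3 -m handwheel '[0,0,-20,0,45, 0,0,-30,0,45, 0,0,-30,0,45]'
python3 -m handwheel '[0,0,-10,-0.1,45, 0,0,0,-0.12,45, 0,0,0,-0.12,45]'
python3 - <<'E'
from h import *
togo([.5804,.1743,.2],147.1); print(np.round(r.get_obs()['joint_pos'],3))
W=r.camera_model('wrist'); im=r.read_camera('wrist'); cv2.imwrite('pics/w19.png',im[:,:,::-1])
E
```

```text
time: 20.1
tcp_pos: [0.5837, -0.0561, 0.2023]
orientation: [0.991, -0.091, -0.032, -0.096]
force: [0.3, -0.4, 0.1]
width: 0.0451
time: 20.35
tcp_pos: [0.5862, -0.0584, 0.2135]
orientation: [0.992, 0.081, -0.012, -0.1]
force: [0.6, 0.2, -0.6]
width: 0.0449
t 20.35 tcp [ 0.5862 -0.0584  0.2135] psi 9.43 zdir [-0.041  0.196 -0.98 ] w 44.9 F [ 0.6  0.2 -0.6]
local mm [  32.5 -223.3   59. ] turn -2.403
[-0.203  0.434  0.092  1.31   0.184  2.767]
```

View pics/w19.png

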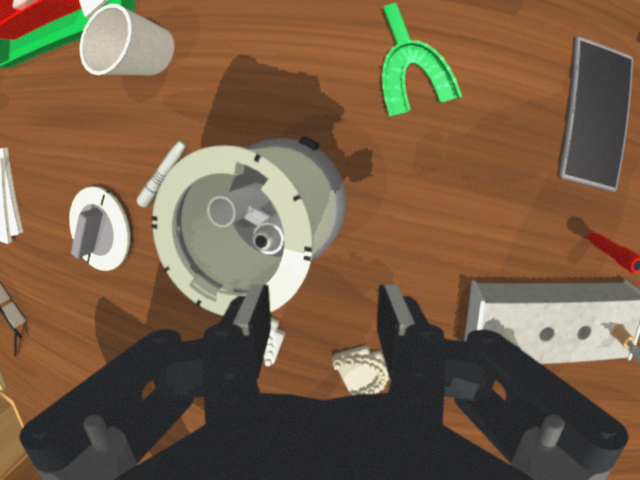

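The handpiece in the pot is undisturbed, but the tool is now tilted 11° (j5 = 0.18). Rotating all the way to the opposite j6 limit should push j5 back the other way by symmetry. I'll do this at height and watch j5.

```bash
A='x'
python3 -m handwheel '[0,0,-10,-0.125,45, 0,0,0,-0.125,45, 0,0,0,-0.125,45, 0,0,0,-0.125,45, 0,0,0,-0.125,45, 0,0,0,-0.125,45, 0,0,0,-0.125,45, 0,0,0,-0.125,45, 0,0,0,-0.125,45, 0,0,0,-0.125,45, 0,0,0,-0.125,45, 0,0,0,-0.125,45]' | head -2
python3 -m handwheel '[0,0,0,-0.125,45, 0,0,0,-0.125,45, 0,0,0,-0.125,45, 0,0,0,-0.125,45, 0,0,0,-0.125,45, 0,0,0,-0.125,45, 0,0,0,-0.125,45, 0,0,0,-0.125,45, 0,0,0,-0.125,45, 0,0,0,-0.125,45, 0,0,0,-0.125,45, 0,0,0,-0.125,45]' | head -2
python3 -m handwheel '[0,0,0,-0.125,45, 0,0,0,-0.125,45, 0,0,0,-0.125,45, 0,0,0,-0.125,45, 0,0,0,-0.125,45, 0,0,0,-0.125,45, 0,0,0,-0.125,45, 0,0,0,-0.125,45, 0,0,0,-0.125,45, 0,0,0,-0.125,45, 0,0,0,-0.125,45, 0,0,0,-0.125,45]' | head -2
python3 -m handwheel '[0,0,0,-0.125,45, 0,0,0,-0.125,45, 0,0,0,-0.125,45, 0,0,0,-0.125,45, 0,0,0,-0.125,45, 0,0,0,-0.125,45, 0,0,0,-0.125,45, 0,0,0,-0.125,45, 0,0,0,-0.125,45]'
python3 - <<'E'
from h import *
togo([.5804,.1743,.2],147.1); print(np.round(r.get_obs()['joint_pos'],3))
E
```

```text
time: 21.4
tcp_pos: [0.5856, -0.0603, 0.2218]
time: 22.4
tcp_pos: [0.5856, -0.0602, 0.2219]
time: 23.4
tcp_pos: [0.5856, -0.0603, 0.2218]
time: 24.15
tcp_pos: [0.5856, -0.0603, 0.2218]
orientation: [0.964, -0.245, -0.046, -0.09]
force: [-0.5, 0.0, -0.2]
width: 0.0449
t 24.15 tcp [ 0.5856 -0.0603  0.2218] psi -27.91 zdir [-0.044  0.196 -0.98 ] w 44.9 F [-0.5  0.  -0.2]
local mm [-110.5 -196.8   67.7] turn -3.054
[-0.206  0.433  0.113  1.335  0.184 -2.859]
```

```bash
python3 -m handwheel '[0,0,0,-0.125,45, 0,0,0,-0.125,45, 0,0,0,-0.125,45, 0,0,0,-0.125,45, 0,0,0,-0.125,45]' >/dev/null
python3 - <<'E'
from h import *
togo([.5804,.1743,.2],147.1); print(np.round(r.get_obs()['joint_pos'],3))
E
```

```text
t 24.57 tcp [0.5943 0.0265 0.2213] psi -1.49 zdir [-0.026  0.12  -0.992] w 45.1 F [ 0.5  0.6 -0.4]
local mm [ -17.1 -143.7   39.2] turn -2.593
[-0.022  0.402  0.073  1.271  0.12  -3.138]
```

It works: j5 went 0.184 → 0.120. Continue.

```bash
python3 -m handwheel '[0,0,0,-0.125,45, 0,0,0,-0.125,45, 0,0,0,-0.125,45]' >/dev/null
python3 - <<'E'
from h import *
togo([.5804,.1743,.2],147.1); print(np.round(r.get_obs()['joint_pos'],3))
E
```

```text
t 24.82 tcp [0.583  0.1243 0.2213] psi 10.58 zdir [-0.003  0.039 -0.999] w 45.1 F [2.2 0.2 0.7]
local mm [  6.6 -48.7  23.2] turn -2.383
[ 0.188  0.379  0.043  1.231  0.039 -3.138]
```

```bash
python3 -m handwheel '[0,0,0,-0.125,45, 0,0,0,-0.02,45]' >/dev/null
python3 - <<'E'
from h import *
togo([.5804,.1743,.2],-32.9); o=r.get_obs();print(np.round(o['joint_pos'],4),np.round(o['dq'],3))
E
```

```text
t 24.98 tcp [0.5717 0.1646 0.2214] psi 15.56 zdir [ 0.005  0.011 -1.   ] w 44.8 F [0.6 0.  0.6]
local mm [10.8 -6.8 21.5] turn 0.846
[ 0.2751  0.374   0.0366  1.2256  0.0095 -3.1381] [ 0.065  0.001  0.002  0.005 -0.1   -0.002]
```

Tilt is removed (j5 ≈ 0.01). Turn back to ψ = -33° and pick up the flat handpiece mid-shaft.

```bash
python3 -m handwheel '[10.8,-6.8,20,0.12,45, 0,0,20,0.12,45, 0,0,20,0.12,45, 0,0,20,0.12,45, 0,0,20,0.12,45, 0,0,20,0.12,45, 0,0,0,0.12,45, 0,0,0,0.006,45, 0,0,0,0,45]'
python3 - <<'E'
from h import *
togo([.5804,.1743,.0125],-32.9); o=r.get_obs();print(np.round(o['joint_pos'],4))
W=r.camera_model('wrist'); im=r.read_camera('wrist'); cv2.imwrite('pics/w20.png',im[:,:,::-1])
for p in ((.5384,.2014,.0085),(.5804,.1743,.008),(.6172,.1505,.007)): print(proj(W,p,True))
E
```

```text
time: 25.73
tcp_pos: [0.5831, 0.1689, 0.1018]
orientation: [0.958, -0.286, 0.001, -0.005]
force: [0.7, 0.3, 0.6]
width: 0.045
t 25.73 tcp [0.5831 0.1689 0.1018] psi -33.25 zdir [ 0.006  0.009 -1.   ] w 45.0 F [0.7 0.3 0.6]
local mm [-5.2 -2.  89.3] turn -0.006
[ 0.2779  0.4604 -0.1465  0.956   0.0074 -2.2833]
[320.1768569  310.59651536]
[319.44626841 245.83803201]
[318.9053094  182.99679586]
```

View pics/w20.png

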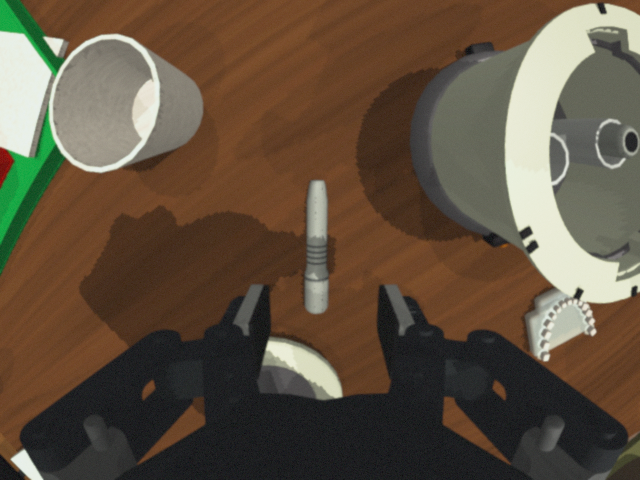

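The handpiece is exactly where projected: nose (318,182), tail (316,311). Descend and grip.

```bash
python3 -m handwheel '[-5.2,-2.5,15,-0.006,45, 0,0,25,0,45, 0,0,22,0,45, 0,0,14,0,45, 0,0,8,0,45, 0,0,4,0,35, 0,0,1,0,20, 0,0,0,0,0, 0,0,0,0,0, 0,0,0,0,0, 0,0,0,0,0]' 60
python3 - <<'E'
from h import *
togo([.5804,.1743,.0125],-32.9)
im=r.read_camera('wrist'); cv2.imwrite('pics/w21.png',im[:,:,::-1])
E
```

```text
time: 26.7
tcp_pos: [0.5822, 0.1742, 0.0145]
orientation: [0.959, -0.284, 0.003, -0.006]
force: [1.0, 0.8, -0.5]
width: -0.0
t 26.7 tcp [0.5822 0.1742 0.0145] psi -33.06 zdir [ 0.009  0.01  -1.   ] w -0.0 F [ 1.   0.8 -0.5]
local mm [-1.5  1.   1.9] turn -0.003
```

View pics/w21.png

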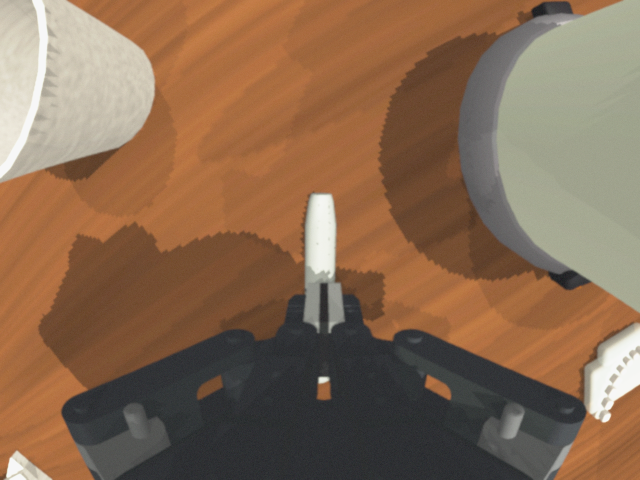

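The fingers closed above the round shaft, so I was too high. Reopen, go about 4 mm lower and close again.

```bash
python3 -m handwheel '[0,0,-4,0,30, 0,0,0,0,30, -1.5,1,0,0,30, 0,0,4,0,30, 0,0,4.5,0,30, 0,0,0,0,30]' 40
python3 -m handwheel '[0,0,0,0,0, 0,0,0,0,0, 0,0,0,0,0, 0,0,0,0,0]' 40
python3 - <<'E'
from h import *
togo([.5804,.1743,.0105],-32.9)
im=r.read_camera('wrist'); crop(im,240,160,400,340,4,'pics/w22.png')
E
```

```text
time: 27.25
tcp_pos: [0.5787, 0.1738, 0.0078]
orientation: [0.959, -0.284, 0.001, -0.005]
force: [-0.3, 0.1, 0.7]
width: 0.0299
time: 27.58
tcp_pos: [0.5799, 0.1741, 0.0091]
orientation: [0.959, -0.285, 0.002, -0.006]
force: [0.4, 0.4, -0.2]
width: -0.0003
t 27.58 tcp [0.5799 0.1741 0.0091] psi -33.06 zdir [ 0.007  0.009 -1.   ] w -0.3 F [ 0.4  0.4 -0.2]
local mm [ 0.3 -0.5 -1.4] turn -0.003
```

View pics/w22.png

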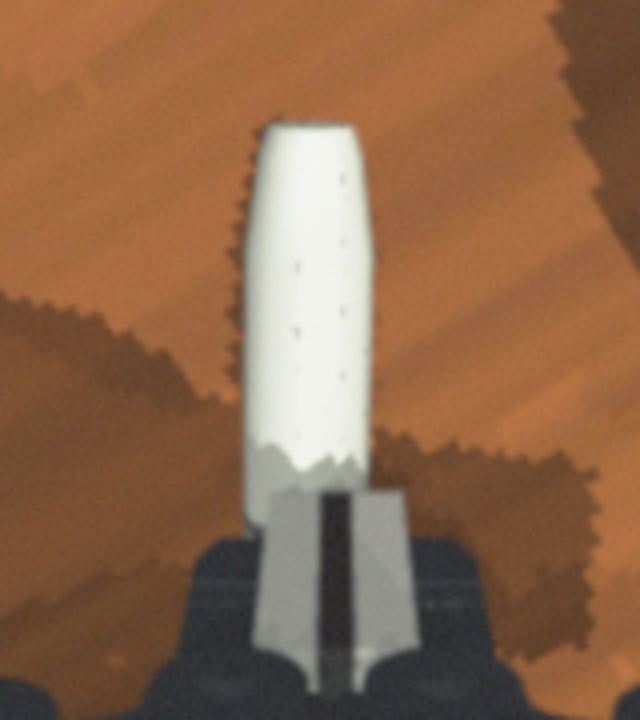

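```bash
python3 -m handwheel '[0,0,-8,0,35, 0,-2.5,0,0,35, 0,0,0,0,35, 0,0,5,0,35, 0,0,5,0,35, 0,0,0,0,35]' 20
python3 - <<'E'
from h import *
togo([.5804,.1743,.0085],-32.9)
im=r.read_camera('wrist'); crop(im,200,160,440,340,3,'pics/w23.png')
s=r.read_camera('scene'); crop(s,400,210,500,310,6,'pics/s23.png')
E
```

```text
time: 28.13
tcp_pos: [0.5799, 0.1759, 0.0056]
orientation: [0.959, -0.285, 0.001, -0.005]
force: [-0.9, 0.6, 0.1]
width: 0.0349
t 28.13 tcp [0.5799 0.1759 0.0056] psi -33.06 zdir [ 0.005  0.009 -1.   ] w 34.9 F [-0.9  0.6  0.1]
local mm [ 1.2  1.  -2.9] turn -0.003
```

View pics/w23.png

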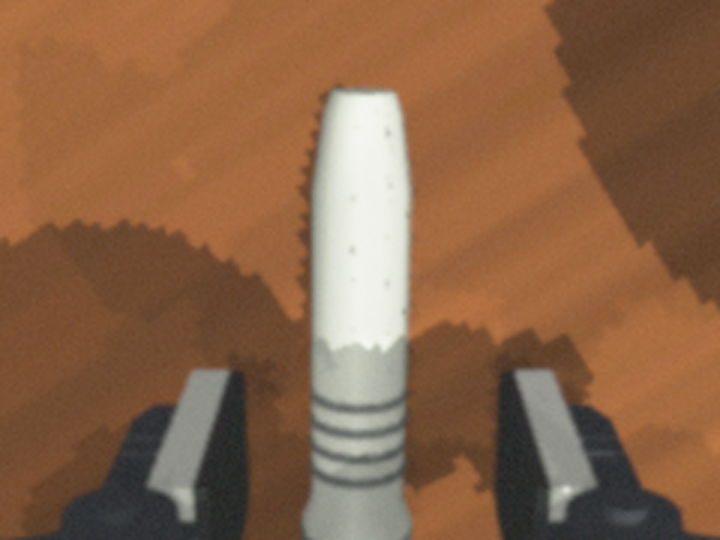

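View pics/s23.png

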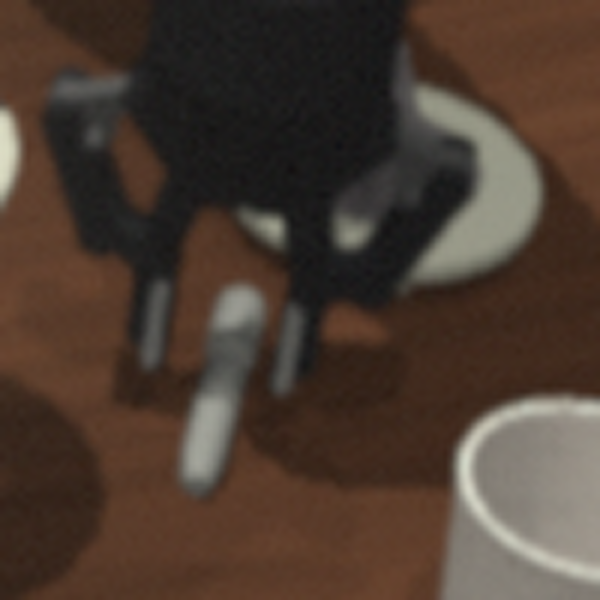

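```bash
python3 -m handwheel '[0,0,-2,0,25, 0,0,0,0,16, 0,0,0,0,12, 0,0,0,0,10, 0,0,0,0,9, 0,0,0,0,9]' 20
python3 - <<'E'
from h import *
togo([.5804,.1743,.0085],-32.9)
im=r.read_camera('wrist'); crop(im,200,160,440,340,3,'pics/w24.png')
E
```

```text
time: 28.73
tcp_pos: [0.5811, 0.1762, 0.0091]
orientation: [0.959, -0.284, 0.002, -0.006]
force: [-0.8, -0.2, -0.1]
width: 0.0087
t 28.73 tcp [0.5811 0.1762 0.0091] psi -33.06 zdir [ 0.007  0.009 -1.   ] w 8.7 F [-0.8 -0.2 -0.1]
local mm [0.4 2.  0.6] turn -0.003
```

View pics/w24.png

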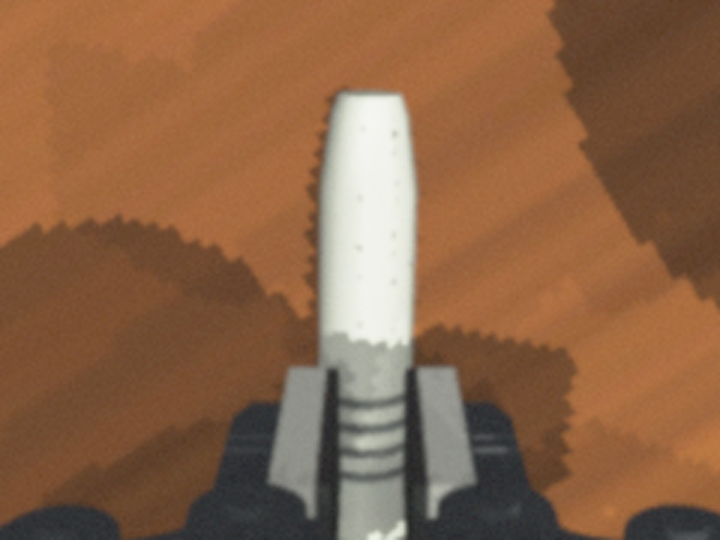

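The shaft is between the pads this time. Tighten gently and lift a little.

```bash
python3 -m handwheel '[0,0,0,0,7, 0,0,0,0,7, 0,0,-5,0,7, 0,0,-10,0,7, 0,0,-15,0,7, 0,0,0,0,7]' 20
python3 - <<'E'
from h import *
togo([.5804,.1743,.0085],-32.9)
im=r.read_camera('wrist'); crop(im,200,160,440,340,3,'pics/w25.png')
s=r.read_camera('scene'); crop(s,400,210,500,310,6,'pics/s25.png')
E
```

```text
time: 29.28
tcp_pos: [0.5832, 0.1766, 0.0424]
orientation: [0.959, -0.284, 0.004, -0.007]
force: [0.4, -0.1, 0.6]
width: 0.0065
t 29.28 tcp [0.5832 0.1766 0.0424] psi -33.06 zdir [ 0.012  0.011 -1.   ] w 6.5 F [ 0.4 -0.1  0.6]
local mm [-1.2  4.  33.9] turn -0.003
```

View pics/s25.png

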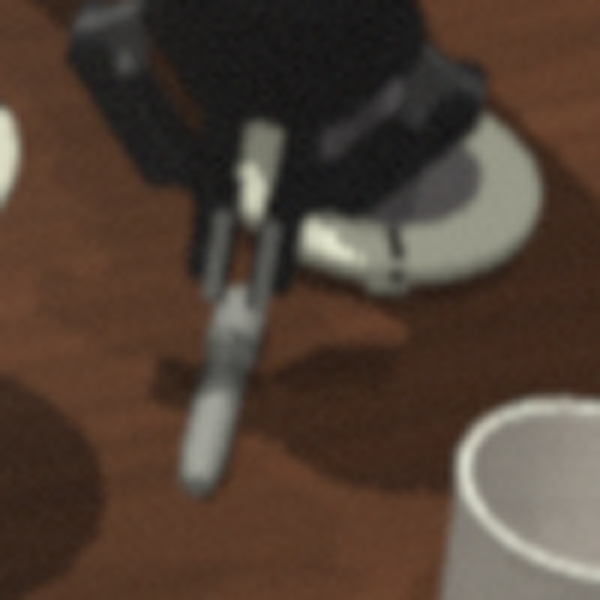

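Not lifted: the pads contact above the shaft's axis, so the tips really sit higher than nominal. Go lower, watching the force.

```bash
python3 -m handwheel '[0,1,10,0,30, 0,0,12,0,30, 0,0,10,0,30, 0,0,4,0,30, 0,0,2,0,30, 0,0,0,0,30]' 30
python3 -m handwheel '[0,0,0,0,14, 0,0,0,0,10, 0,0,0,0,9, 0,0,0,0,9]'
python3 - <<'E'
from h import *
togo([.5804,.1743,.004],-32.9)
im=r.read_camera('wrist'); crop(im,200,160,440,340,3,'pics/w26.png')
E
```

```text
time: 29.88
tcp_pos: [0.5797, 0.1752, -0.0001]
orientation: [0.959, -0.284, 0.001, -0.005]
force: [-0.2, 0.6, -0.6]
width: 0.0297
time: 30.22
tcp_pos: [0.5811, 0.1756, 0.0016]
orientation: [0.959, -0.284, 0.002, -0.006]
force: [-0.1, -0.0, 0.3]
width: 0.009
t 30.22 tcp [0.5811 0.1756 0.0016] psi -33.06 zdir [ 0.008  0.01  -1.   ] w 9.0 F [-0.1 -0.   0.3]
local mm [ 0.1  1.4 -2.4] turn -0.003
```

View pics/w26.png

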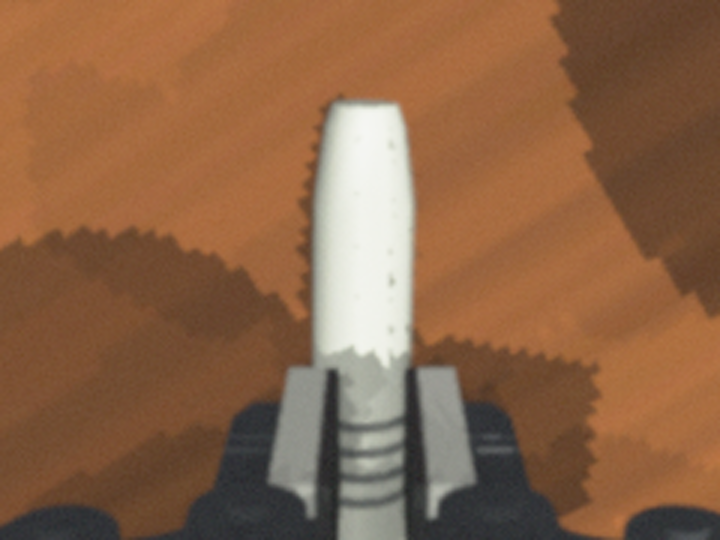

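```bash
python3 -m handwheel '[0,0,0,0,6, 0,0,0,0,2, 0,0,0,0,0, 0,0,0,0,0]' 40
python3 - <<'E'
from h import *
togo([.5804,.1743,.004],-32.9)
im=r.read_camera('wrist'); crop(im,200,160,440,340,3,'pics/w27.png')
E
```

```text
time: 30.6
tcp_pos: [0.5811, 0.1756, 0.0016]
orientation: [0.959, -0.285, 0.003, -0.006]
force: [-0.5, -0.3, 4.6]
width: -0.0001
t 30.6 tcp [0.5811 0.1756 0.0016] psi -33.06 zdir [ 0.008  0.01  -1.   ] w -0.1 F [-0.5 -0.3  4.6]
local mm [ 0.1  1.4 -2.4] turn -0.003
```

View pics/w27.png

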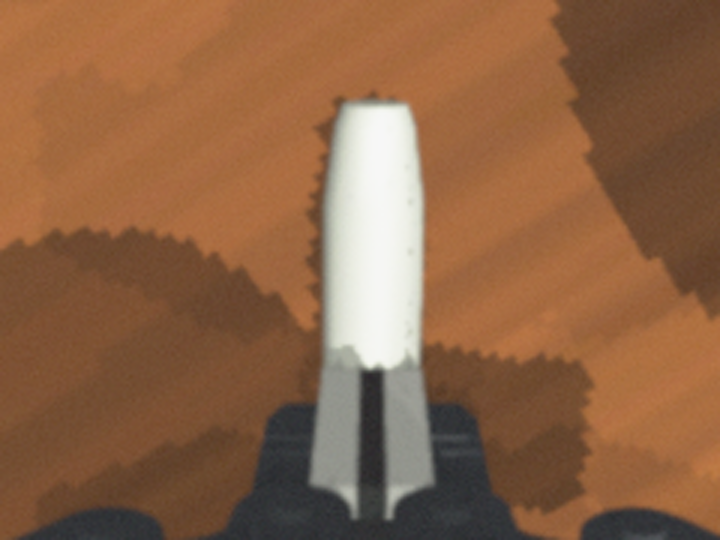

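Run:
```python
from h import *
o=r.get_obs();W=r.camera_model('wrist');R=R_(o['orientation']);t=o['tcp_pos']
for x in(0,11):
  for k in(11,0,-8,-12,-16,-20,-30,-40): print(x,k,np.round(proj(W,t+R@np.array([x,0,k])/1e3,True),1))
```

```text
0 11 [321.9 284.4]
0 0 [321.9 293.6]
0 -8 [321.8 301.1]
0 -12 [321.8 305. ]
0 -16 [321.8 309.2]
0 -20 [321.7 313.5]
0 -30 [321.6 325.4]
0 -40 [321.5 338.7]
11 11 [321.9 262.9]
11 0 [321.8 271. ]
11 -8 [321.8 277.5]
11 -12 [321.7 281.1]
11 -16 [321.7 284.8]
11 -20 [321.7 288.6]
11 -30 [321.6 299.3]
11 -40 [321.5 311.4]
```

Evidence: the tips touch the shaft's top (z≈14 mm) at TCP z = 1.6 mm, and the pad front edge in the image sits at k ≈ −13. So the real fingertips are about 13 mm behind the reported TCP. My earlier grips held only the last few mm, which explains the slips. I'll re-grip properly, 13 mm deeper.

```bash
python3 -m handwheel '[0,0,-10,0,30, 0,0,-2,0,30, 0,0,0,0,30]' 60
python3 - <<'E'
from h import *
W=r.camera_model('wrist'); im=r.read_camera('wrist'); crop(im,200,140,440,340,3,'pics/w28.png')
togo([.5762,.177,-.012],-32.9)
E
```

```text
time: 30.9
tcp_pos: [0.581, 0.1754, 0.0139]
orientation: [0.959, -0.285, 0.003, -0.006]
force: [0.5, -0.4, 0.3]
width: 0.0302
t 30.95 tcp [0.5807 0.1754 0.0134] psi -33.06 zdir [ 0.008  0.01  -1.   ] w 29.9 F [-0.7  0.1  0.5]
local mm [-4.7  1.4 25.4] turn -0.003
```

View pics/w28.png

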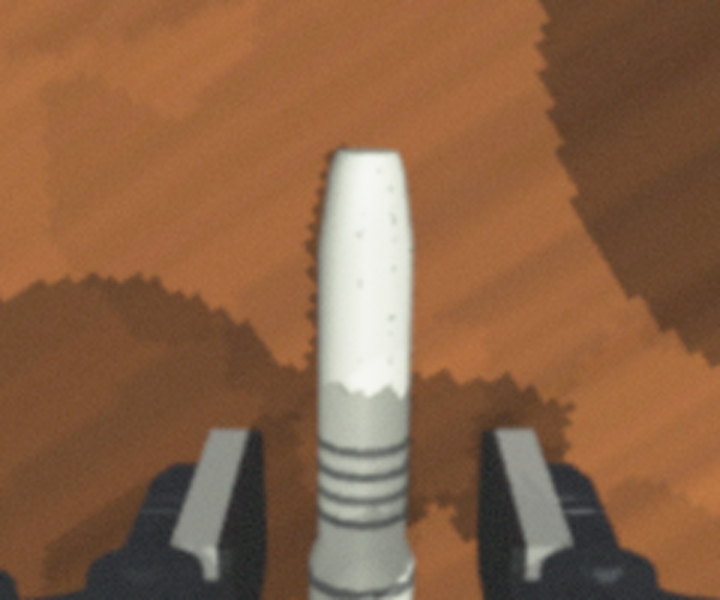

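Run:
```python
from h import *
W=r.camera_model('wrist');o=r.get_obs();R=R_(o['orientation'])
n=atz(W,322,190.7,.007,True);print(n); u=R[:,0]; P=n-u*.050; togo([P[0],P[1],-.012],-32.9)
```

```text
[0.61911543 0.15033572 0.007     ]
t 30.95 tcp [0.5807 0.1754 0.0134] psi -33.06 zdir [ 0.008  0.01  -1.   ] w 29.9 F [-0.7  0.1  0.5]
local mm [-4.2  0.3 25.4] turn -0.003
```

```bash
python3 -m handwheel '[-4.2,0.3,10,0,30, 0,0,9,0,30, 0,0,5,0,30, 0,0,0,0,30]' 60
python3 -m handwheel '[0,0,0,0,9, 0,0,0,0,0, 0,0,0,0,0, 0,0,0,0,0]'
python3 -m handwheel '[0,0,-10,0,0, 0,0,-20,0,0, 0,0,0,0,0]'
python3 - <<'E'
from h import *
togo([.5762,.177,-.012],-32.9)
s=r.read_camera('scene'); crop(s,400,190,500,310,5,'pics/s29.png')
im=r.read_camera('wrist'); crop(im,200,140,440,340,3,'pics/w29.png')
E
```

```text
time: 31.28
tcp_pos: [0.5759, 0.1772, -0.0126]
orientation: [0.959, -0.284, 0.001, -0.005]
force: [0.7, -0.0, 0.0]
width: 0.0302
time: 31.62
tcp_pos: [0.5771, 0.1775, -0.0108]
orientation: [0.959, -0.285, 0.002, -0.006]
force: [0.7, -0.5, -1.2]
width: 0.0118
time: 31.87
tcp_pos: [0.5792, 0.178, 0.0227]
orientation: [0.959, -0.285, 0.004, -0.007]
force: [1.3, 0.5, -0.1]
width: 0.0114
t 31.87 tcp [0.5792 0.178  0.0227] psi -33.06 zdir [ 0.012  0.011 -1.   ] w 11.4 F [ 1.3  0.5 -0.1]
local mm [-2.2  3.  34.7] turn -0.003
```

View pics/s29.png

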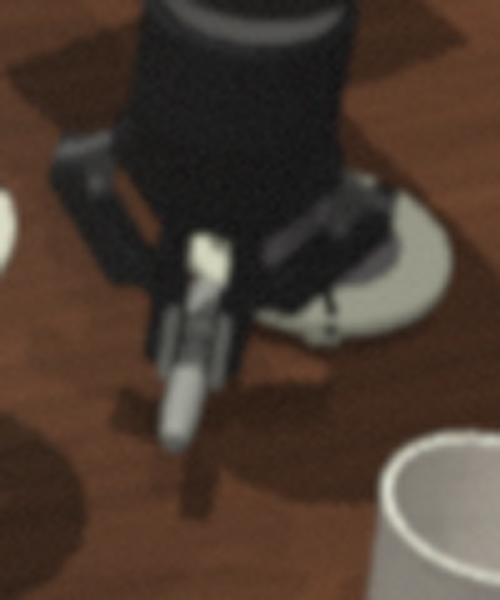

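View pics/w29.png

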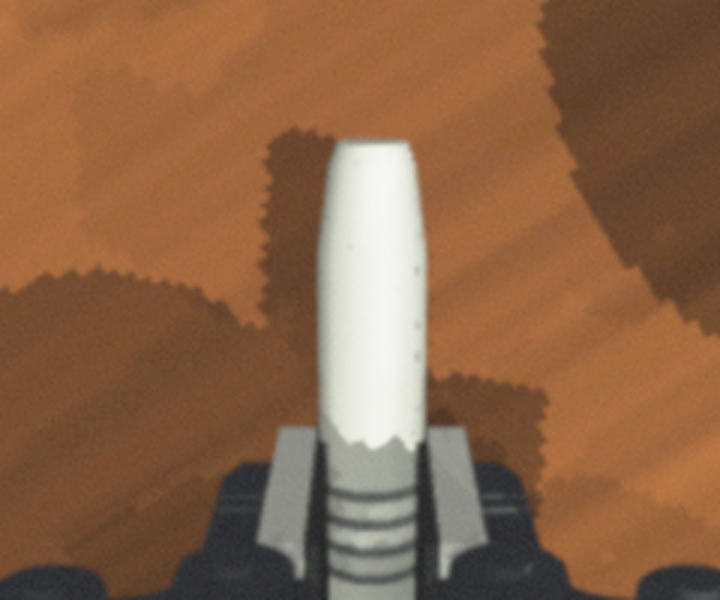

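Firm grip now (width 11.4), held horizontal. Carry it to the pot's rim, nose outward and tail over the rim.

```bash
python3 -m handwheel '[0,0,-33,0,0, 0,0,-35,0,0, 0,0,-35,0,0, 0,0,-31,0,0, 15,11,0,0,0, 30,23,0,0,0, 30,23,0,0,0, 30,23,0,0,0, 30,23,0,0,0, 28,20,0,0,0, 10,7.4,0,0,0, 0,0,0,0,0]'
python3 - <<'E'
from h import *
togo([.653,-.0257,.1325],-33)
s=r.read_camera('scene'); crop(s,290,150,430,270,5,'pics/s30.png')
E
```

```text
time: 32.97
tcp_pos: [0.6503, -0.031, 0.1505]
orientation: [0.958, -0.287, 0.002, -0.005]
force: [0.6, 1.1, -1.0]
width: 0.0112
t 32.97 tcp [ 0.6503 -0.031   0.1505] psi -33.31 zdir [ 0.006  0.009 -1.   ] w 11.2 F [ 0.6  1.1 -1. ]
local mm [-0.6 -5.7 18.1] turn -0.005
```

View pics/s30.png

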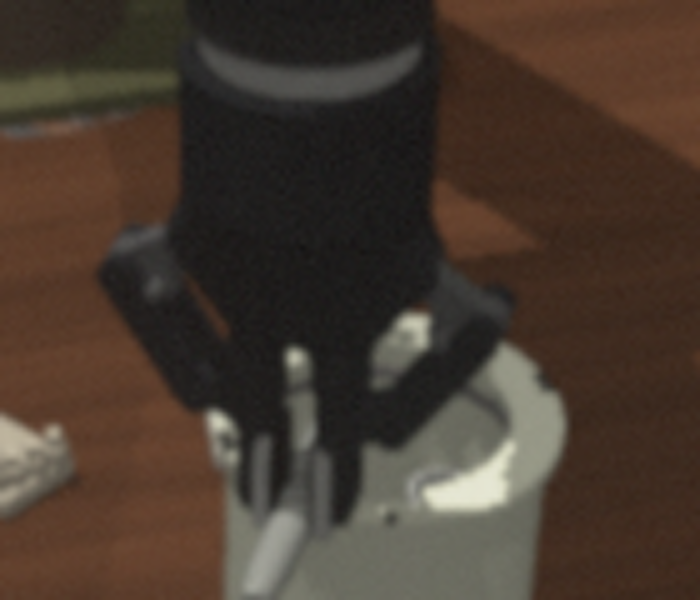

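```bash
python3 -m handwheel '[0,-5.7,10,0,0, -0.6,0,8,0,0, -0.6,0,5,0,0, -0.6,0,5,0,0, -0.6,0,5,0,0, -0.6,0,3,0,0, -1.5,0,3,0,0, -2,0,3,0,0]'
python3 - <<'E'
from h import *
togo([.653,-.0257,.1295],-33)
s=r.read_camera('scene'); crop(s,290,150,430,270,5,'pics/s31.png')
im=r.read_camera('wrist'); crop(im,200,140,440,340,3,'pics/w31.png')
E
```

```text
time: 33.68
tcp_pos: [0.6542, -0.0205, 0.1151]
orientation: [0.959, -0.284, 0.01, -0.005]
force: [6.6, -9.4, 17.9]
width: 0.0115
t 33.68 tcp [ 0.6542 -0.0205  0.1151] psi -33.03 zdir [ 0.023  0.004 -1.   ] w 11.5 F [ 6.6 -9.4 17.9]
local mm [  2.1   4.7 -14.4] turn -0.001
```

View pics/s31.png

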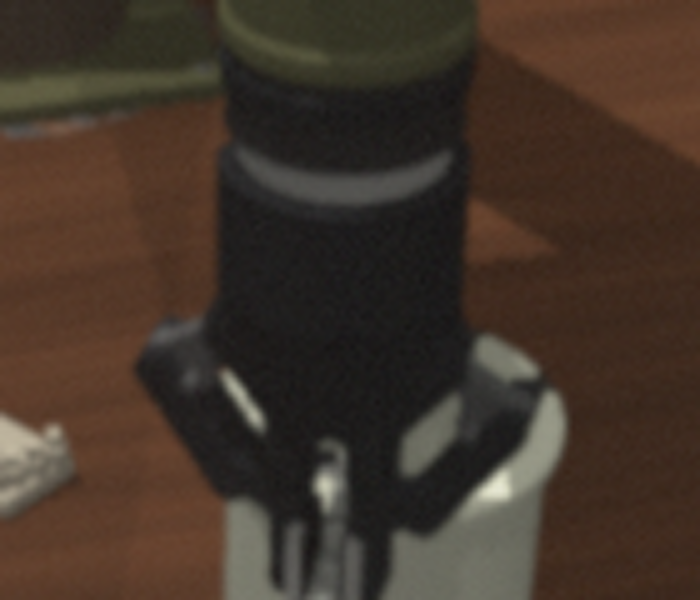

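View pics/w31.png

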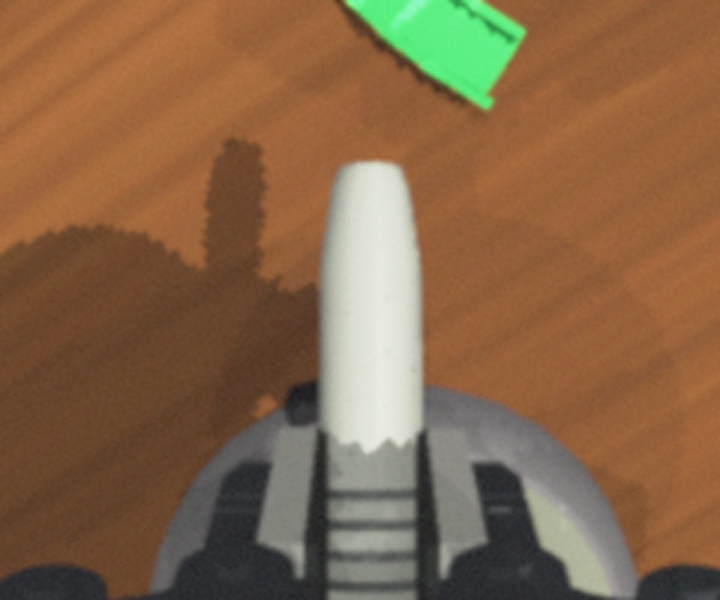

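It's pivoting nose-down and the grip holds (force 18 N). Continue along the arc.

```bash
python3 -m handwheel '[-2,0,3.5,0,0, -2,0,3.5,0,0, -2.5,0,3,0,0, -2.5,0,2.5,0,0, -2.5,0,2,0,0, -2.5,0,1.5,0,0, -2,0,1,0,0]'
python3 - <<'E'
from h import *
togo([.653,-.0257,.1295],-33)
p=r.get_obs()['tcp_pos'][:2]-np.array([.5733,.026]);print('r',p@np.array([.8387,-.5446]))
im=r.read_camera('wrist'); crop(im,200,140,440,340,3,'pics/w32.png')
E
```

```text
time: 34.37
tcp_pos: [0.6527, -0.0179, 0.1036]
orientation: [0.958, -0.286, 0.023, -0.003]
force: [21.2, -25.6, 23.4]
width: 0.0117
t 34.37 tcp [ 0.6527 -0.0179  0.1036] psi -33.24 zdir [ 0.046 -0.008 -0.999] w 11.7 F [ 21.2 -25.6  23.4]
local mm [  5.7   5.9 -25.8] turn -0.004
r 0.09048424294458585
```

View pics/w32.png

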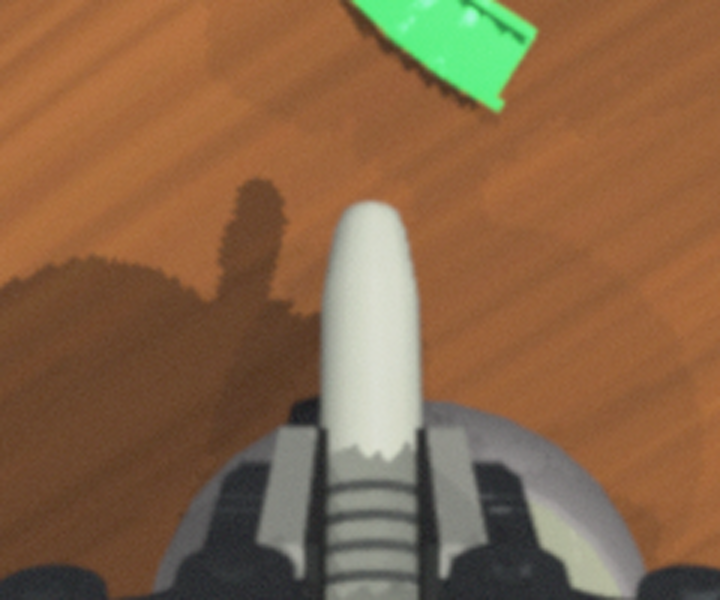

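```bash
python3 -m handwheel '[-3,0,1,0,0, -3,0,1,0,0, -3,0,1,0,0, -3,0,0,0,0, -3,0,0,0,0, -3,0,0,0,0]'
python3 - <<'E'
from h import *
togo([.653,-.0257,.1295],-33)
p=r.get_obs()['tcp_pos'][:2]-np.array([.5733,.026]);print('r',p@np.array([.8387,-.5446]))
im=r.read_camera('wrist'); crop(im,200,140,440,340,3,'pics/w33.png')
E
```

```text
time: 34.92
tcp_pos: [0.6525, -0.0148, 0.1052]
orientation: [0.957, -0.288, 0.038, -0.001]
force: [45.7, -38.9, 17.3]
width: 0.0115
t 34.92 tcp [ 0.6525 -0.0148  0.1052] psi -33.54 zdir [ 0.074 -0.021 -0.997] w 11.5 F [ 45.7 -38.9  17.3]
local mm [  8.2   8.2 -24. ] turn -0.009
r 0.08862776562893933
```

View pics/w33.png

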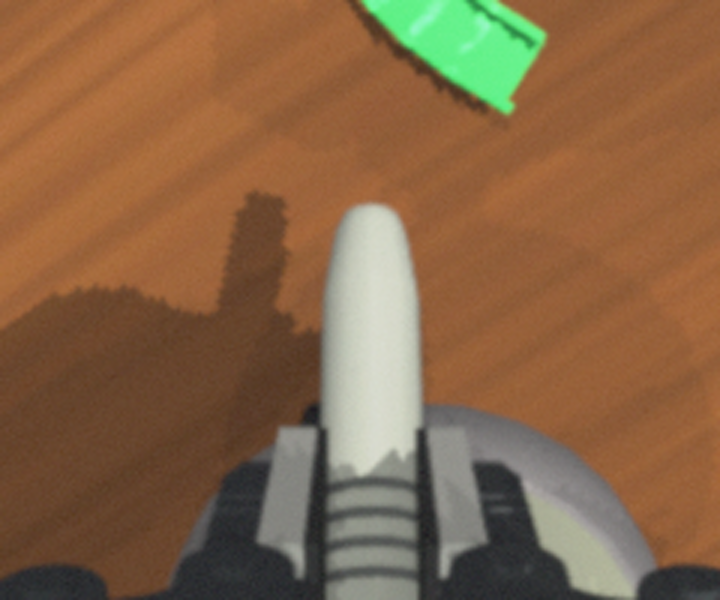

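```bash
python3 -m handwheel '[4,0,-2,0,0, 8,0,-4,0,0, 15,0,-6,0,0, 0,0,0,0,0]'
python3 - <<'E'
from h import *
togo([.653,-.0257,.1295],-33)
W=r.camera_model('wrist');o=r.get_obs();R=R_(o['orientation']);t=o['tcp_pos']
for L in(45,50,55):
  for f in(0,20,30,40,50,60,70):
    a=np.radians(f); print(L,f,np.round(proj(W,t+R@np.array([L*np.cos(a),0,-19+L*np.sin(a)])/1e3,True)[1],1),end=' | ')
  print()
im=r.read_camera('wrist'); crop(im,200,140,440,340,3,'pics/w34.png')
s=r.read_camera('scene'); crop(s,290,190,430,310,5,'pics/s34.png')
E
```

```text
time: 35.3
tcp_pos: [0.6497, -0.0165, 0.1057]
orientation: [0.959, -0.285, 0.01, -0.006]
force: [10.2, -5.1, 9.7]
width: 0.0112
t 35.3 tcp [ 0.6497 -0.0165  0.1057] psi -33.1 zdir [ 0.022  0.007 -1.   ] w 11.2 F [10.2 -5.1  9.7]
local mm [  8.1   5.5 -23.7] turn -0.002
45 0 202.4 | 45 20 202.5 | 45 30 207.3 | 45 40 214.5 | 45 50 223.6 | 45 60 234.4 | 45 70 246.5 | 
50 0 189.1 | 50 20 190.7 | 50 30 196.5 | 50 40 204.9 | 50 50 215.3 | 50 60 227.3 | 50 70 240.6 | 
55 0 175.6 | 55 20 179.0 | 55 30 186.0 | 55 40 195.6 | 55 50 207.2 | 55 60 220.5 | 55 70 235.0 |
```

View pics/w34.png

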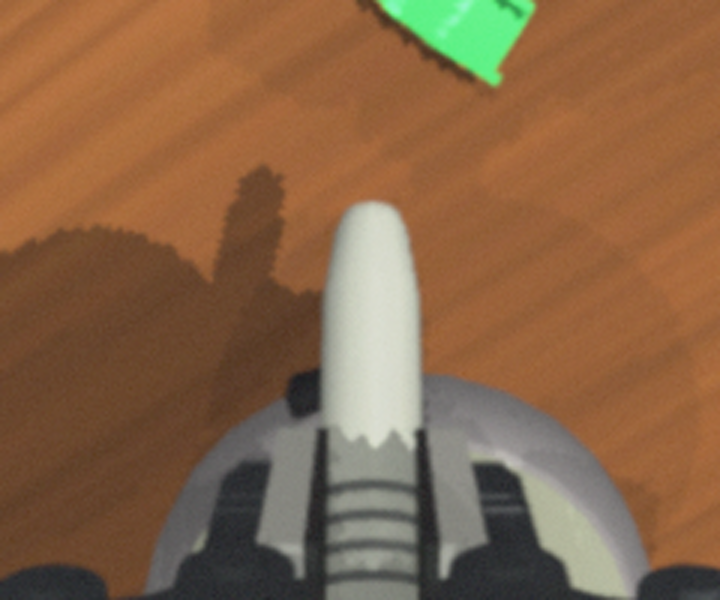

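View pics/s34.png

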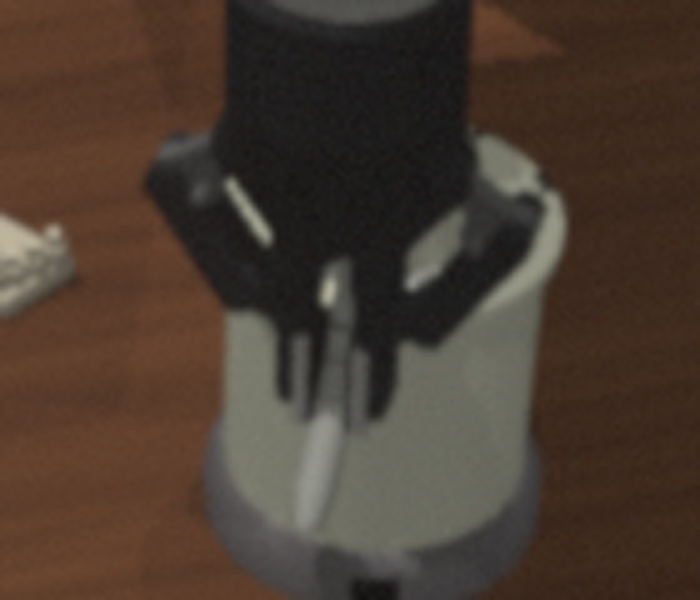

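The handpiece is now about 43° nose-down, still firmly held. Fly back over the pot to its near side and push the nose against the rim's outer wall, at a lower grip force so it pivots upright.

```bash
python3 -m handwheel '[0,0,-20,0,0, 0,0,-30,0,0, 0,0,-22,0,0, -28,1,0,0,0, -40,1,0,0,0, -40,1,0,0,0, -40,1,0,0,0, -40,1,0,0,0, -20,1,10,0,0, 0,0,15,0,0, 0,0,10,0,0, 0,0,0,0,0]' 60
python3 - <<'E'
from h import *
togo([.4827,.0848,.138],-33)
p=r.get_obs()['tcp_pos'][:2]-np.array([.5733,.026]);print('r',p@np.array([-.8387,.5446]),p@np.array([.5446,.8387]))
s=r.read_camera('scene'); crop(s,290,130,430,250,5,'pics/s35.png')
im=r.read_camera('wrist'); cv2.imwrite('pics/w35.png',im[:,:,::-1])
E
```

```text
time: 36.4
tcp_pos: [0.4602, 0.0938, 0.136]
orientation: [0.959, -0.283, -0.0, -0.004]
force: [-0.9, 0.5, -1.0]
width: 0.0115
t 36.4 tcp [0.4602 0.0938 0.136 ] psi -32.9 zdir [ 0.002  0.009 -1.   ] w 11.5 F [-0.9  0.5 -1. ]
local mm [23.8 -4.7 -2. ] turn 0.002
r 0.13179214323519178 -0.00471323353161365
```

View pics/w35.png

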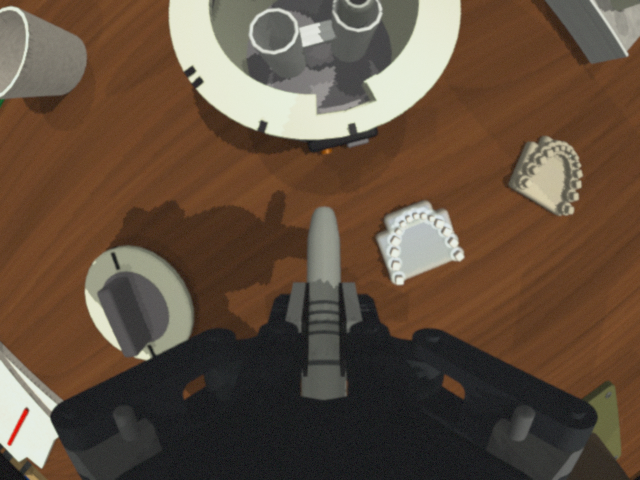

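View pics/s35.png

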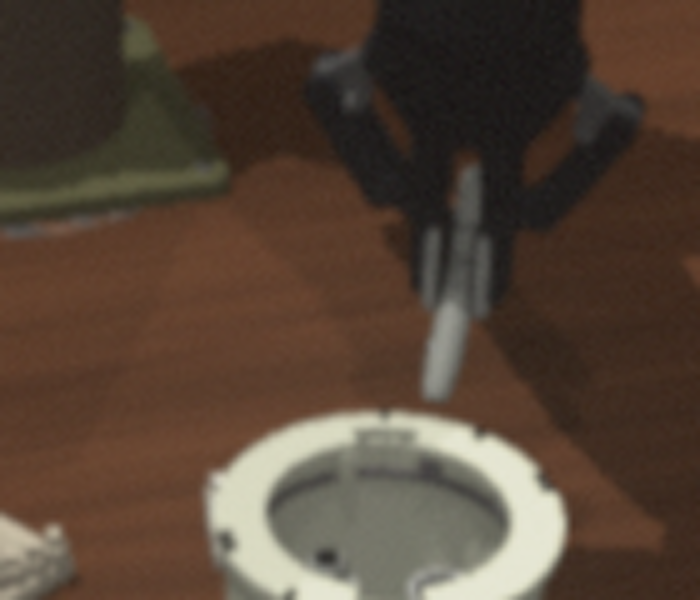

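```bash
python3 -m handwheel '[15,-4.7,0,0,0, 12,0,0,0,0, 6,0,0,0,0, 6,0,0,0,0, 6,0,0,0,0, 6,0,0,0,0, 6,0,0,0,0, 6,0,0,0,0, 4,0,0,0,0]' 30
python3 - <<'E'
from h import *
togo([.4827,.0848,.138],-33)
p=r.get_obs()['tcp_pos'][:2]-np.array([.5733,.026]);print('r',p@np.array([-.8387,.5446]),p@np.array([.5446,.8387]))
s=r.read_camera('scene'); crop(s,290,130,430,250,5,'pics/s36.png')
im=r.read_camera('wrist'); cv2.imwrite('pics/w36.png',im[:,:,::-1])
E
```

```text
time: 37.25
tcp_pos: [0.5146, 0.0654, 0.1371]
orientation: [0.959, -0.283, -0.007, -0.009]
force: [-16.0, 10.2, 3.0]
width: 0.0113
t 37.25 tcp [0.5146 0.0654 0.1371] psi -32.89 zdir [-0.009  0.022 -1.   ] w 11.3 F [-16.   10.2   3. ]
local mm [-37.3   1.1  -0.2] turn 0.002
r 0.07067883264867682 0.0011378763872047502
```

View pics/w36.png

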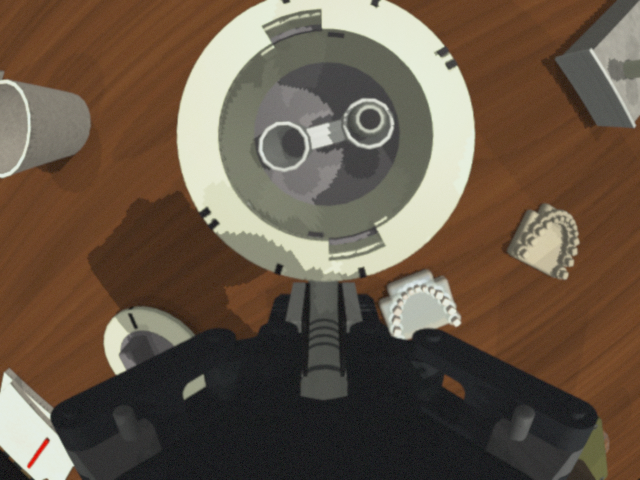

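View pics/s36.png

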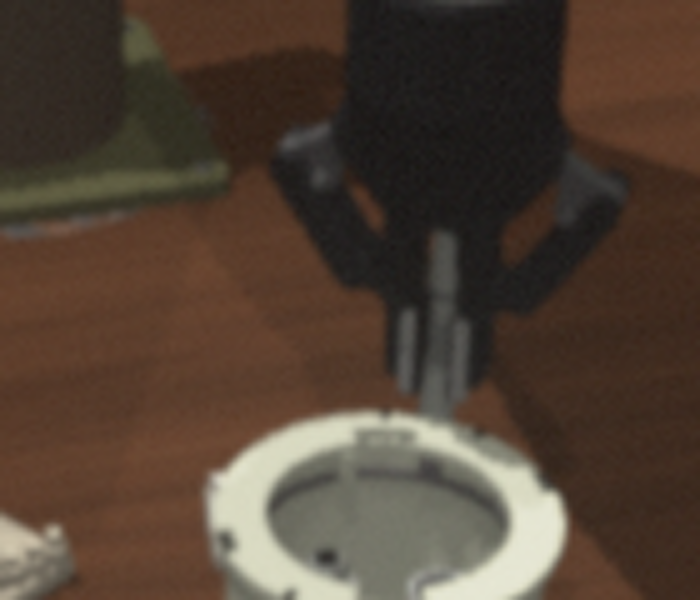

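Nearly upright. A last push, then rise, move over the left tube and align the jaws with the pot's x.

```bash
python3 -m handwheel '[4,0,0,0,0, 2,0,0,0,0, -6,0,0,0,0, 0,0,-28,0,0, 0,0,-32,0,0, 32,-10,0,0,0, 30,-9,0,0.12,0, 0,0,0,0.12,0, 0,0,0,0.12,0, 0,0,0,0.12,0, 0,0,0,0.12,0, 0,0,0,0.12,0]' 50
python3 -m handwheel '[0,0,0,0.12,0, 0,0,0,0.12,0, 0,0,0,0.12,0, 0,0,0,0.12,0, 0,0,0,0.1,0, 0,0,0,0,0]'
python3 - <<'E'
from h import *
togo([.5793,.0467,.19],-107.5)
s=r.read_camera('scene'); crop(s,290,130,430,250,5,'pics/s37.png')
im=r.read_camera('wrist'); cv2.imwrite('pics/w37.png',im[:,:,::-1])
W=r.camera_model('wrist');print(proj(W,(.5793,.0467,.105),True))
E
```

```text
time: 38.35
tcp_pos: [0.5851, 0.0413, 0.1988]
orientation: [0.795, -0.607, -0.0, -0.006]
force: [-0.1, 0.6, -1.6]
width: 0.0117
time: 38.85
tcp_pos: [0.5851, 0.0414, 0.199]
orientation: [-0.59, 0.807, 0.002, 0.006]
force: [-0.5, 0.5, -0.9]
width: 0.0117
t 38.85 tcp [0.5851 0.0414 0.199 ] psi -107.68 zdir [ 0.007  0.009 -1.   ] w 11.7 F [-0.5  0.5 -0.9]
local mm [-3.2  7.2  9. ] turn -0.003
[335.09171772 241.76874222]
```

View pics/w37.png

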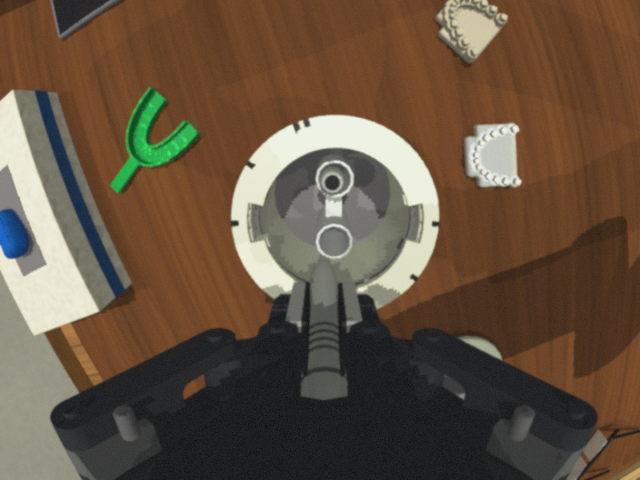

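View pics/s37.png

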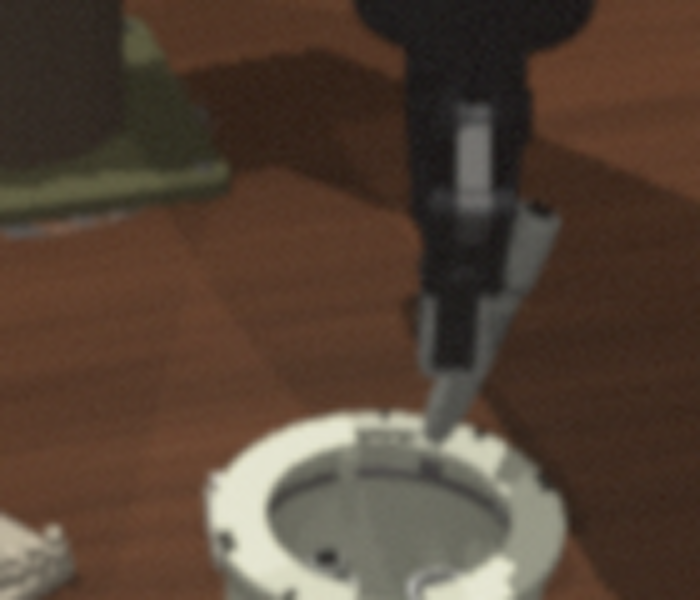

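Run:
```python
from h import *
W=r.camera_model('wrist');S=r.camera_model('scene');o=r.get_obs();R=R_(o['orientation']);t=o['tcp_pos']
n,e=meet(ray(W,324.5,264,True),ray(S,290+438/5,130+436/5));print('nose',n,e,R.T@(n-t)*1e3)
q,e=meet(ray(W,324,393,True),ray(S,290+540/5,130+208/5));print('tail',q,e,R.T@(q-t)*1e3)
d=R.T@(n-q);print(np.linalg.norm(d),np.degrees(np.arctan2(d[2],d[0])), np.degrees(np.arctan2(d[1],d[2])))
```

```text
nose [0.58385669 0.03820592 0.17730034] 0.0056061438263752695 [ 3.78162509  0.12571345 21.59997833]
tail [0.5886112  0.06061446 0.26118789] 0.020554081175979948 [-19.95500625   1.96041319 -62.03659065]
0.08695901023755574 74.15569469384461 -1.2566715244331645
```

Triangulation gives the handpiece 16° from vertical, its nose 4 mm ahead of and 22 mm below the TCP. Lower it into the left tube.

```bash
python3 -m handwheel '[-3,7.1,0,0,0, 0,0,25,0,0, 0,0,25,0,0, 0,0,15,0,0, 0,0,8,0,0, 0,0,0,0,0]'
python3 - <<'E'
from h import *
togo([.5793,.0467,.1066],-107.5)
im=r.read_camera('wrist'); cv2.imwrite('pics/w38.png',im[:,:,::-1])
s=r.read_camera('scene'); crop(s,290,160,430,280,5,'pics/s38.png')
E
```

```text
time: 39.45
tcp_pos: [0.5774, 0.0478, 0.1239]
orientation: [-0.591, 0.806, 0.003, 0.004]
force: [0.5, 0.5, -1.9]
width: 0.0115
t 39.45 tcp [0.5774 0.0478 0.1239] psi -107.48 zdir [ 0.003  0.009 -1.   ] w 11.5 F [ 0.5  0.5 -1.9]
local mm [ 0.6 -2.2 17.3] turn 0.0
```

View pics/w38.png

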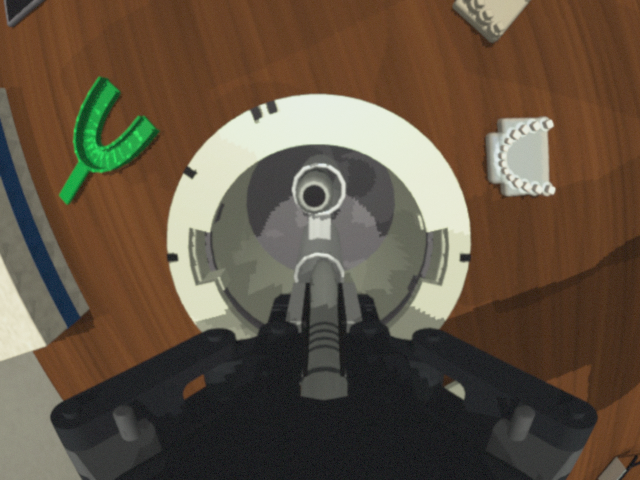

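View pics/s38.png

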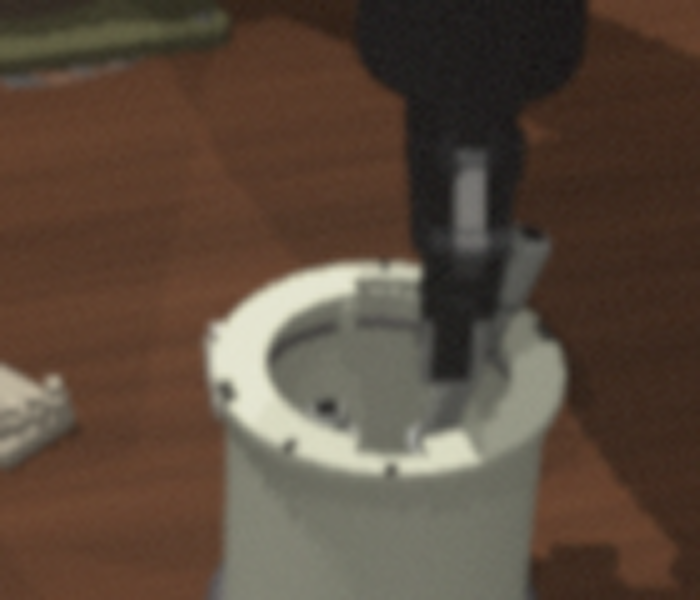

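```bash
python3 -m handwheel '[0,-1.5,6,0,0, 0,0,6,0,0, 0,0,6,0,0, 3,0,0,0,0, 3,0,0,0,0, 0,0,0,0,0]'
python3 - <<'E'
from h import *
togo([.5793,.0467,.1066],-107.5)
im=r.read_camera('wrist'); crop(im,220,120,420,420,2,'pics/w39.png')
E
```

```text
time: 40.05
tcp_pos: [0.579, 0.0429, 0.1075]
orientation: [-0.591, 0.807, 0.003, 0.007]
force: [0.5, 4.6, -4.6]
width: 0.0113
t 40.05 tcp [0.579  0.0429 0.1075] psi -107.52 zdir [ 0.007  0.013 -1.   ] w 11.3 F [ 0.5  4.6 -4.6]
local mm [-3.7  0.8  1. ] turn -0.0
```

View pics/w39.png

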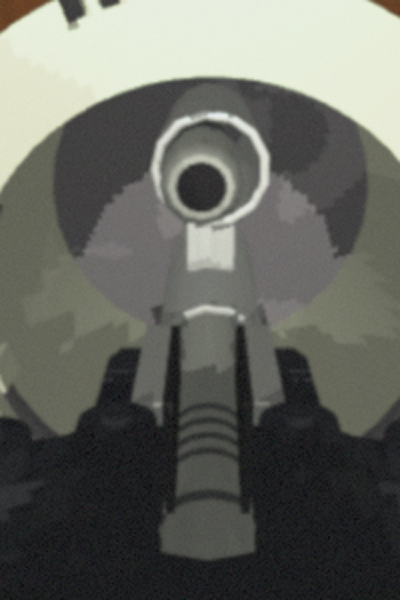

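The nose is inside the tube. Push slightly more, release, then rise.

```bash
python3 -m handwheel '[3,0,0,0,0, 3,0,0,0,0, 0,0,0,0,24, 0,0,0,0,24, 0,0,0,0,24]' 
python3 -m handwheel '[0,0,-12,0,24, 0,0,-25,0,24, 0,0,-35,0,45, 0,0,-35,0,45, 0,0,0,0,45]'
python3 - <<'E'
from h import *
togo([.494,.277,.15],160)
im=r.read_camera('wrist'); cv2.imwrite('pics/w40.png',im[:,:,::-1])
E
```

```text
time: 40.52
tcp_pos: [0.5773, 0.0352, 0.1081]
orientation: [-0.591, 0.807, 0.001, 0.005]
force: [-0.0, -0.6, 0.1]
width: 0.0242
time: 40.93
tcp_pos: [0.5805, 0.0345, 0.2223]
orientation: [-0.591, 0.807, -0.002, 0.011]
force: [1.5, 0.8, 1.2]
width: 0.045
t 40.93 tcp [0.5805 0.0345 0.2223] psi -107.56 zdir [ 0.019  0.009 -1.   ] w 45.0 F [1.5 0.8 1.2]
local mm [-204.   156.8   72.8] turn -4.67
```

View pics/w40.png

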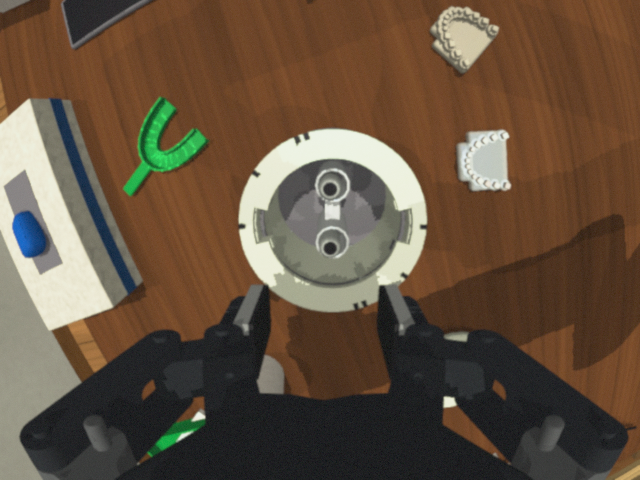

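Both handpieces stand in their tubes, at (331,186) and (331,243). Now the lid.

```bash
python3 -m handwheel '[-29.1,22.4,0,0,45, -29.1,22.4,0,0,45, -29.1,22.4,0,0,45, -29.1,22.4,0,0,45, -29.1,22.4,0,0,45, -29.1,22.4,0,0,45, -29.1,22.4,0,0,45, 0,0,0,0.12,45, 0,0,0,0.12,45, 0,0,0,0.12,45, 0,0,0,0.12,45, 0,0,0,0.12,45]' 60
python3 -m handwheel '[0,0,20,0.12,45, 0,0,20,0.12,45, 0,0,20,0.12,45, 0,0,20,0.12,45, 0,0,10,0.12,45, 0,0,0,0.12,45, 0,0,0,0.12,45, 0,0,0,0.12,45, 0,0,0,0.05,45, 0,0,0,0,45]'
python3 - <<'E'
from h import *
togo([.4938,.277,.010],160.2); print(np.round(r.get_obs()['joint_pos'],3))
W=r.camera_model('wrist');im=r.read_camera('wrist'); cv2.imwrite('pics/w41.png',im[:,:,::-1])
print(proj(W,(.4938,.277,.054),True))
E
```

```text
time: 41.98
tcp_pos: [0.4877, 0.2759, 0.2152]
orientation: [-0.323, 0.946, 0.003, 0.004]
force: [0.4, -0.4, 0.6]
width: 0.0451
time: 42.82
tcp_pos: [0.4883, 0.2764, 0.1253]
orientation: [0.172, 0.985, 0.004, 0.002]
force: [0.6, -0.1, -0.1]
width: 0.0447
t 42.82 tcp [0.4883 0.2764 0.1253] psi 160.15 zdir [ 0.006  0.008 -1.   ] w 44.7 F [ 0.6 -0.1 -0.1]
local mm [ -4.7   1.3 115.3] turn -0.001
[ 0.513  0.369 -0.231  0.963  0.004  0.859]
[327.81722881 252.46688666]
```

View pics/w41.png

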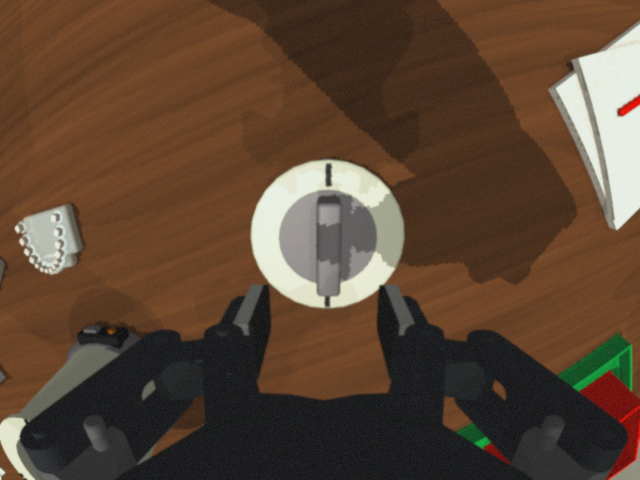

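The lid and bar are aligned with the jaws: bar centre at (328,250), projected (328,252). Descend and grip.

```bash
python3 -m handwheel '[-4.7,1.3,20,0,45, 0,0,25,0,45, 0,0,25,0,45, 0,0,20,0,45, 0,0,13,0,45, 0,0,8,0,45, 0,0,1.5,0,30, 0,0,0,0,10, 0,0,0,0,0, 0,0,0,0,0, 0,0,0,0,0, 0,0,0,0,0]' 80
python3 -m handwheel '[0,0,-10,0,0, 0,0,-25,0,0, 0,0,0,0,0]'
python3 - <<'E'
from h import *
togo([.4938,.277,.010],160.2)
im=r.read_camera('wrist'); cv2.imwrite('pics/w42.png',im[:,:,::-1])
E
```

```text
time: 43.87
tcp_pos: [0.495, 0.2782, 0.0146]
orientation: [0.172, 0.985, 0.006, 0.003]
force: [-0.4, -0.5, -2.0]
width: 0.0146
time: 44.12
tcp_pos: [0.4969, 0.279, 0.0532]
orientation: [0.172, 0.985, 0.007, 0.005]
force: [1.4, 0.7, 0.1]
width: 0.0148
t 44.12 tcp [0.4969 0.279  0.0532] psi 160.21 zdir [ 0.013  0.013 -1.   ] w 14.8 F [1.4 0.7 0.1]
local mm [ 2.6 -3.7 43.1] turn 0.0
```

View pics/w42.png

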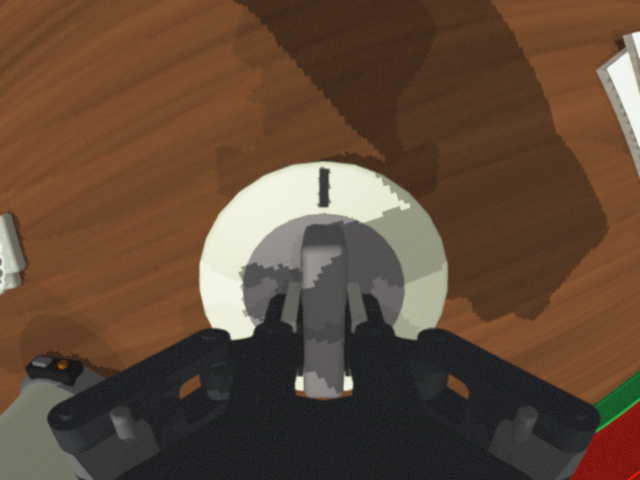

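Lid held, level. Refine the pot's centre and yaw from the last wrist picture of the empty pot while the clock stands still.

Run:
```python
from h import *
from scipy.optimize import least_squares
o=r.get_obs();W=r.camera_model('wrist');R=R_(o['orientation']);Tt=np.eye(4);Tt[:3,:3]=R;Tt[:3,3]=o['tcp_pos']
C=np.linalg.inv(Tt)@np.array(W['extrinsics'])
def fit(img,pos,psi,zd,box,thr=150):
    z=np.array(zd)/np.linalg.norm(zd); p=np.radians(psi); x=np.array([np.cos(p),np.sin(p),0]); x-=z*(x@z); x/=np.linalg.norm(x); y=np.cross(z,x)
    T=np.eye(4);T[:3,:3]=np.c_[x,y,z];T[:3,3]=pos; M=dict(W); M['extrinsics']=T@C
    im=cv2.imread(img); x0,y0,x1,y1=box; g=im[y0:y1,x0:x1].astype(int)
    m=((g[...,0]>95)&(g[...,1]>100)&(abs(g[...,2]-g[...,1])<25)).astype(np.uint8)
    m=cv2.morphologyEx(m,cv2.MORPH_CLOSE,np.ones((5,5)));m=cv2.morphologyEx(m,cv2.MORPH_OPEN,np.ones((3,3)))
    c=max(cv2.findContours(m,cv2.RETR_EXTERNAL,cv2.CHAIN_APPROX_NONE)[0],key=len)[:,0]
    P=np.array([atz(M,x0+a,y0+b,.14,True)[:2] for a,b in c])
    s=least_squares(lambda k:np.hypot(P[:,0]-k[0],P[:,1]-k[1])-.063,[.5733,.026],loss='soft_l1',f_scale=.0007)
    res=np.abs(s.fun); print(img,s.x,np.median(res),len(c))
    return M,s.x
M,c=fit('pics/w40.png',[.5805,.0345,.2223],-107.56,[.019,.009,-1],(225,120,440,290))
for u,v in((241,224),(426,226)): 
    p=atz(M,u,v,.14,True)[:2]-c; print('rib gap',np.hypot(*p),np.degrees(np.arctan2(p[1],p[0])))
fit('pics/w37.png',[.5851,.0414,.199],-107.68,[.007,.009,-1],(225,108,450,280))
fit('pics/w16.png',[.6008,.1081,.2191],72.37,[.002,.002,-1],(250,270,400,330)) if 0 else None
# lid now
im=cv2.imread('pics/w42.png')
p=atz(W,324,187,.0386+.020,True); print('pointer local',R.T@(p-o['tcp_pos'])*1e3)
```

```text
pics/w40.png [0.5742563  0.02626437] 0.0005020086751283126 547
rib gap 0.060878298941111936 -17.92338191975376
rib gap 0.06279182470131627 162.0594218659897
pics/w37.png [0.57416075 0.02625385] 0.0006414004777248634 602
pointer local [47.22278176 -0.78455512 -7.09976129]
```

```bash
python3 -m handwheel '[0,0,-25,0,0, 0,0,-38,0,0, 0,0,-38,0,0, 0,0,-36,0,0, -10,-13.2,0,0,0, -20,-26.5,0,0,0, -22,-29.2,0,0,0, -22,-29.2,0,0,0, -22,-29.2,0,0,0, -22,-29.2,0,0,0, -22,-29.2,0,0,0, -19,-25.8,0,-0.033,0]' 
python3 -m handwheel '[0,0,0,0,0, 0,0,0,0,0]'
python3 - <<'E'
from h import *
togo([.5748,.0262,.19],162.1); print(np.round(r.get_obs()['joint_pos'],3))
W=r.camera_model('wrist');im=r.read_camera('wrist'); cv2.imwrite('pics/w43.png',im[:,:,::-1])
s=r.read_camera('scene'); crop(s,290,120,450,280,4,'pics/s43.png')
t=r.read_camera('top'); crop(t,210,190,350,310,5,'pics/t43.png')
E
```

```text
time: 45.17
tcp_pos: [0.5715, 0.0212, 0.1836]
orientation: [0.156, 0.988, 0.005, 0.003]
force: [0.1, -0.2, -1.3]
width: 0.0145
time: 45.33
tcp_pos: [0.5714, 0.0218, 0.1834]
orientation: [0.157, 0.988, 0.005, 0.002]
force: [-0.0, -0.7, -1.9]
width: 0.0146
t 45.33 tcp [0.5714 0.0218 0.1834] psi 161.89 zdir [ 0.006  0.01  -1.   ] w 14.6 F [-0.  -0.7 -1.9]
local mm [-1.9  5.3 -6.5] turn -0.004
[ 0.033  0.351 -0.098  1.115  0.01   0.349]
```

View pics/w43.png

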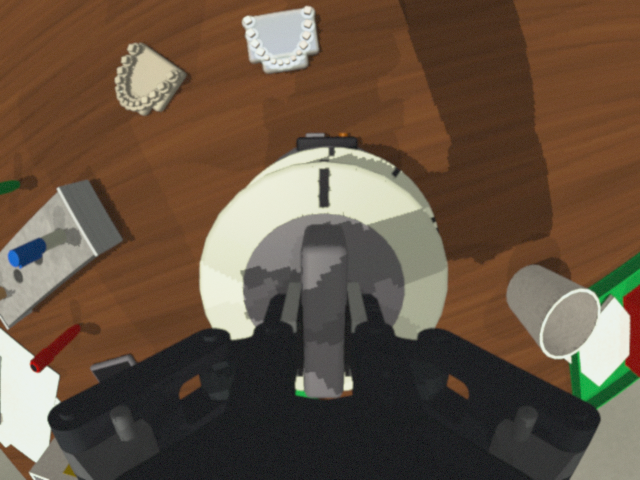

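View pics/s43.png

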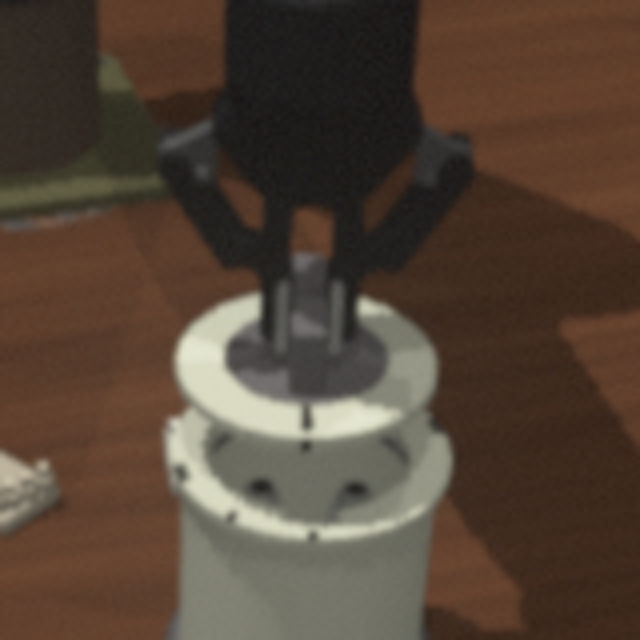

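The lid pointer is at (324,187) and the pot's gap rib at (332,152). The computed 5.3 mm shift moves the rib onto the pointer line. Apply it and start down.

```bash
python3 -m handwheel '[-1.9,5.3,0,-0.004,0, 0,0,10,0,0, 0,0,12,0,0, 0,0,0,0,0, 0,0,0,0,0]'
python3 - <<'E'
from h import *
togo([.5748,.0262,.1426],162.1)
W=r.camera_model('wrist');im=r.read_camera('wrist'); crop(im,190,110,460,330,3,'pics/w44.png')
print(proj(W,(.5742+.061*np.cos(np.radians(162.1)),.0263+.061*np.sin(np.radians(162.1)),.14),True))
E
```

```text
time: 45.9
tcp_pos: [0.5739, 0.029, 0.161]
orientation: [0.153, 0.988, 0.005, 0.001]
force: [-0.4, -0.5, -2.5]
width: 0.0145
t 45.9 tcp [0.5739 0.029  0.161 ] psi 162.41 zdir [ 0.004  0.009 -1.   ] w 14.5 F [-0.4 -0.5 -2.5]
local mm [-1.7 -2.6 18.3] turn 0.005
[320.55942568 152.69866437]
```

View pics/w44.png

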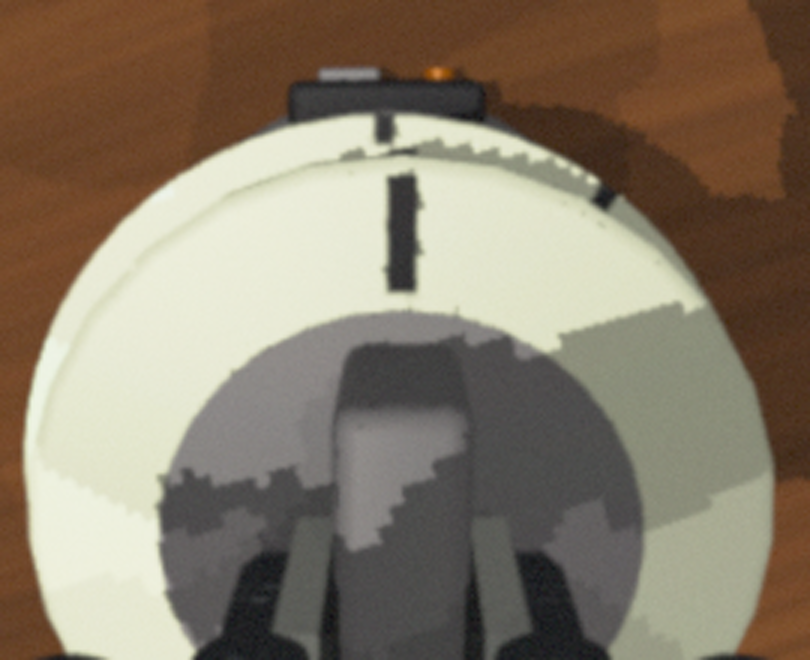

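The rib sits about 3 mm left of the pointer, agreeing with the measured −2.6 mm. Correct and re-check.

```bash
python3 -m handwheel '[-1.6,-2.8,0,0.005,0, 0,0,0,0,0, 0,0,0,0,0]'
python3 - <<'E'
from h import *
togo([.5748,.0262,.1426],162.1)
W=r.camera_model('wrist');im=r.read_camera('wrist'); crop(im,190,110,460,330,3,'pics/w45.png')
print(proj(W,(.5742+.061*np.cos(np.radians(162.1)),.0263+.061*np.sin(np.radians(162.1)),.14),True))
E
```

```text
time: 46.2
tcp_pos: [0.5762, 0.0249, 0.1626]
orientation: [0.156, 0.988, 0.005, 0.003]
force: [0.4, -0.7, -2.1]
width: 0.0146
t 46.2 tcp [0.5762 0.0249 0.1626] psi 162.03 zdir [ 0.008  0.01  -1.   ] w 14.6 F [ 0.4 -0.7 -2.1]
local mm [ 1.8  0.6 20. ] turn -0.001
[326.54357098 145.34932986]
```

View pics/w45.png

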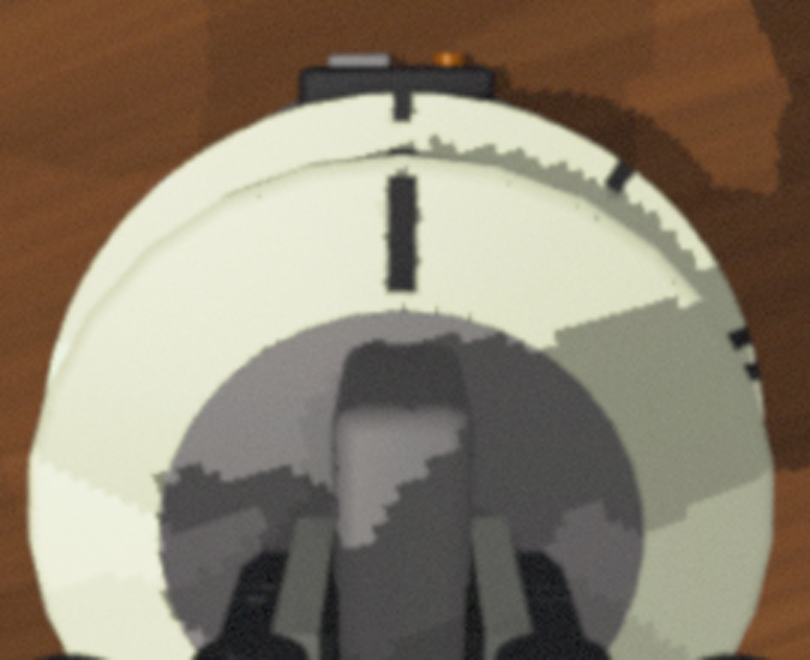

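Rib and pointer now line up (both at column 402 in the crop). Apply +1.8 mm along x and lower gently.

```bash
python3 -m handwheel '[1.8,0.3,3,0,0, 0,0,4,0,0, 0,0,4,0,0, 0,0,3,0,0, 0,0,3,0,0]'
python3 - <<'E'
from h import *
togo([.5748,.0262,.1426],162.1)
W=r.camera_model('wrist');im=r.read_camera('wrist'); crop(im,190,110,460,330,3,'pics/w46.png')
E
```

```text
time: 46.67
tcp_pos: [0.5739, 0.026, 0.1445]
orientation: [0.156, 0.988, 0.005, 0.002]
force: [-0.2, 0.2, -0.5]
width: 0.0149
t 46.67 tcp [0.5739 0.026  0.1445] psi 162.04 zdir [ 0.006  0.009 -1.   ] w 14.9 F [-0.2  0.2 -0.5]
local mm [-0.8  0.4  1.9] turn -0.001
```

View pics/w46.png

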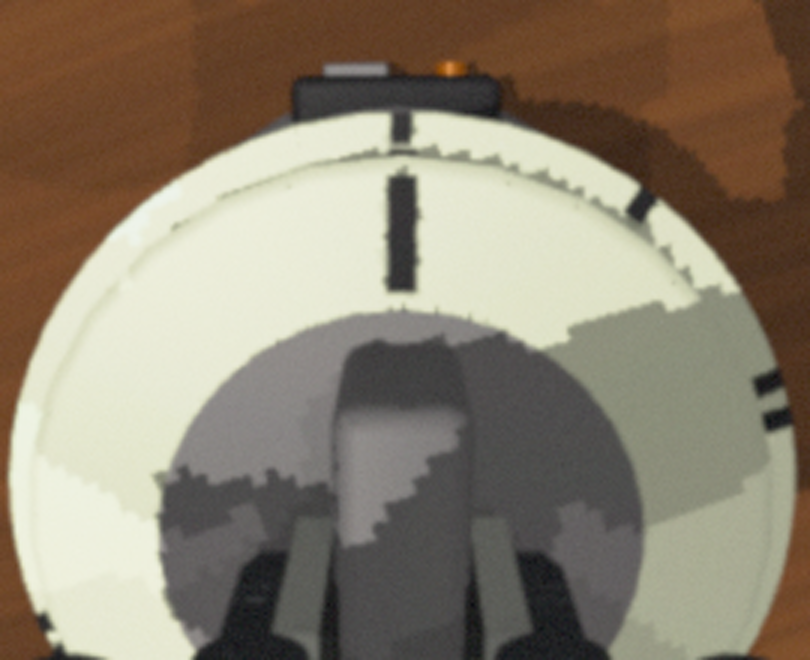

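It entered without resistance. Seat it.

```bash
python3 -m handwheel '[0,0,1,0,0, 0,0,1.5,0,0, 0,0,0.5,0,0, 0,0,0,0,0]'
python3 - <<'E'
from h import *
togo([.5748,.0262,.1426],162.1)
s=r.read_camera('scene'); crop(s,290,120,450,280,4,'pics/s47.png')
E
```

```text
time: 47.05
tcp_pos: [0.5744, 0.0261, 0.1425]
orientation: [0.156, 0.988, 0.005, 0.003]
force: [-0.1, 0.3, 1.5]
width: 0.0147
t 47.05 tcp [0.5744 0.0261 0.1425] psi 162.04 zdir [ 0.008  0.009 -1.   ] w 14.7 F [-0.1  0.3  1.5]
local mm [-0.4  0.2 -0.1] turn -0.001
```

View pics/s47.png

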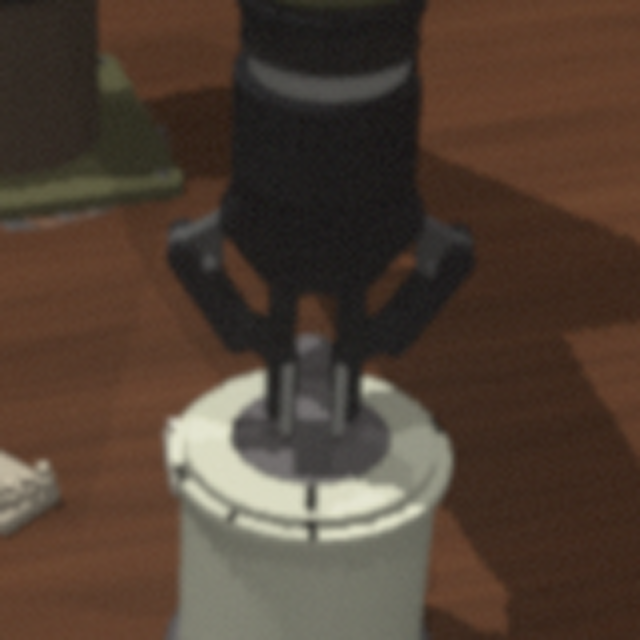

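Seated flat (TCP 142.5 mm, expected 142.6), pointer on the gap rib. Turn 35° clockwise slowly.

```bash
python3 -m handwheel '[0,0,0.5,0.02,0, 0,0,0.5,0.04,0, 0,0,0,0.06,0, 0,0,0,0.07,0, 0,0,0,0.07,0, 0,0,0,0.07,0, 0,0,0,0.07,0, 0,0,0,0.07,0, 0,0,0,0.07,0, 0,0,0,0.05,0, 0,0,0,0.03,0, 0,0,0,0,0]' 100
python3 - <<'E'
from h import *
togo([.5748,.0262,.1426],162.1-35); print(np.round(r.get_obs()['ft_torque'],3))
W=r.camera_model('wrist');im=r.read_camera('wrist'); crop(im,190,110,460,330,3,'pics/w48.png')
s=r.read_camera('scene'); crop(s,290,150,450,290,5,'pics/s48.png')
E
```

```text
time: 48.1
tcp_pos: [0.5756, 0.0241, 0.1424]
orientation: [0.451, 0.893, 0.005, 0.003]
force: [0.8, -5.3, 5.8]
width: 0.0143
t 48.1 tcp [0.5756 0.0241 0.1424] psi 126.4 zdir [ 0.01   0.005 -1.   ] w 14.3 F [ 0.8 -5.3  5.8]
local mm [ 2.2  0.6 -0.2] turn -0.012
[-1.201  0.204  0.196]
```

View pics/w48.png

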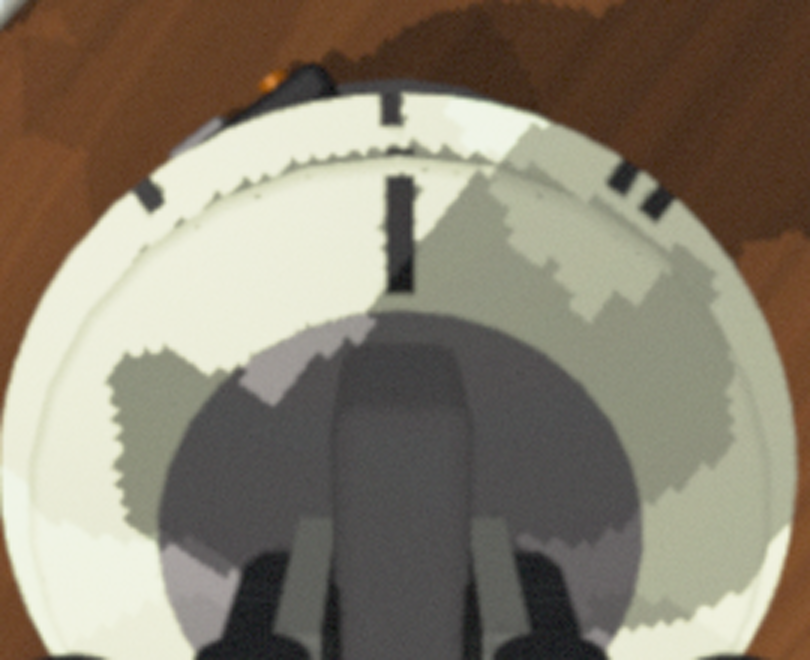

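View pics/s48.png

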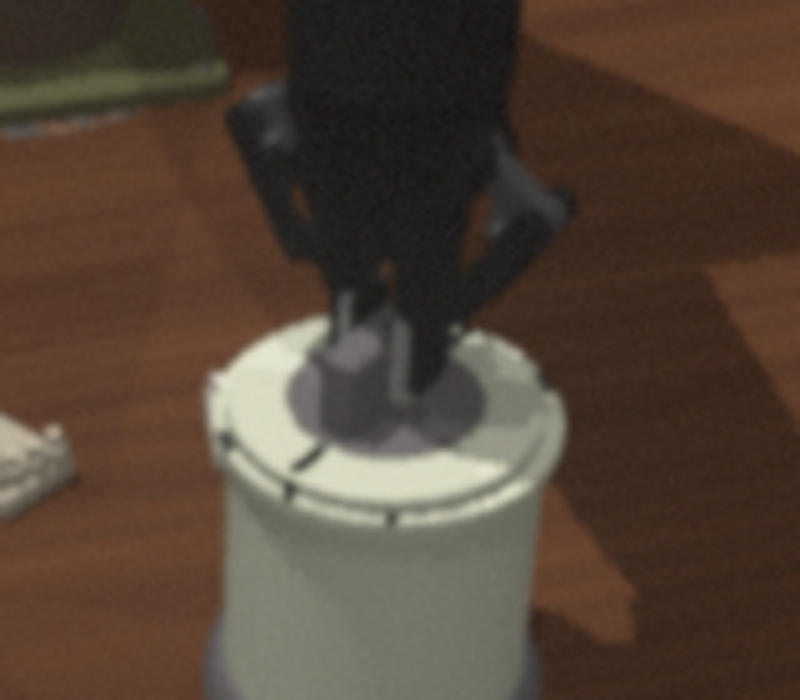

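The pointer is at the half-way rib. Relieve the small side load, let it settle and check that it's steady.

```bash
python3 -m handwheel '[1.2,0,0,0,0, 0,0,0,0,0, 0,0,0,0,0, 0,0,0,0,0, 0,0,0,0,0, 0,0,0,0,0]'
python3 - <<'E'
from h import *
togo([.5748,.0262,.1426],162.1-35); print(np.round(r.get_obs()['dq'],4))
im=r.read_camera('wrist'); crop(im,190,110,460,330,3,'pics/w49.png')
t=r.read_camera('top'); cv2.imwrite('pics/t49.png',t[:,:,::-1])
togo([.5748,.0262,.1426],162.1-35)
E
```

```text
time: 48.7
tcp_pos: [0.5752, 0.0246, 0.1424]
orientation: [0.45, 0.893, 0.004, 0.004]
force: [0.2, -5.1, 4.6]
width: 0.014
t 48.7 tcp [0.5752 0.0246 0.1424] psi 126.45 zdir [ 0.011  0.004 -1.   ] w 14.0 F [ 0.2 -5.1  4.6]
local mm [ 1.5  0.7 -0.2] turn -0.011
[0.0008 0.0006 0.0001 0.0019 0.0001 0.002 ]
t 48.8 tcp [0.5752 0.0246 0.1424] psi 126.45 zdir [ 0.011  0.004 -1.   ] w 14.3 F [ 0.5 -5.7  5.1]
local mm [ 1.5  0.6 -0.2] turn -0.011
```

View pics/w49.png

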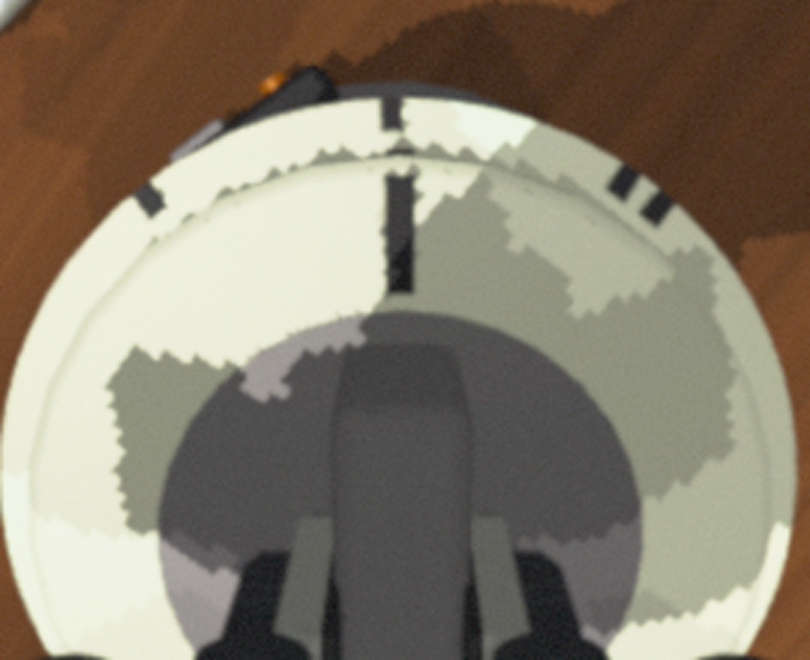

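View pics/t49.png

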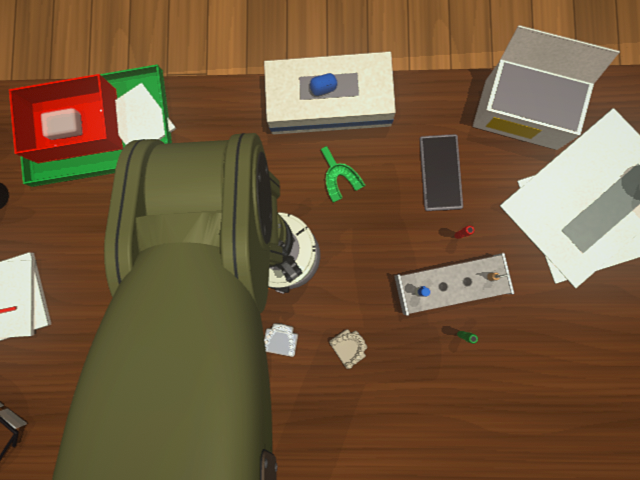

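Everything is steady: pointer on the half-way rib, lid flat, bystanders unchanged, 49 s elapsed. Handing in.

```bash
python3 -c "
from rig import r
print(r.finish_job())"
```

```text
the job is handed in; nothing more can be done
None
```

I handed the job in at about 49 s: both steel handpieces are nose-down in the pot's tubes, and the lid is turned 35.6° clockwise to the half-way rib, still gripped. No verdict was reported.

**Last checks**
- **Lid:** pointer within about a degree of the half-way rib, and the lid sits flat. TCP height was 142.4 mm against 142.6 expected.
- **Steadiness:** joint speeds were about 0 (0.002 rad/s at most). The arm presses down with about 5 N. The grip was commanded at 100 N, but the actual finger force was not measured.
- **Side load:** about 5 N remained at the plug, with the TCP about 1.6 mm off where I wanted it. That is inside the 6 mm limit.
- **Catch:** the lid stopped well short of the lock catch. I can only infer the switch ring at about 0.48 rad from the turn angle.
- **Handpieces:** both seen in their tubes just before the lid went on. They can't be seen under it.
- **Bystanders:** the marker, spatula, both jaws, tray and phone look unmoved in the last top picture. The arm hid the cup there, but it looked unmoved in earlier views.

**What went wrong on the way**
- **Dropped handpiece:** the second handpiece was dropped twice, because the fingertips sit about 13 mm behind the reported TCP rather than 11 mm ahead, so my first grips were too shallow. I picked it up off the table and pivoted it nose-down against the pot's rim. Pushing there reached about 60 N wrist force.
- **Joint 6 at its limit:** a turn the wrong way ran joint 6 to the end of its range and tilted the tool about 11°. I took the tilt out by turning to the opposite limit. The largest reading I saw was 3.141 rad, so a judge using exactly 3.14 could count it as out of range.

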